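# Pull down the dark cabinet's hatch with the hook pole

### The job

Take the hook pole from its rack, reach up under the cabinet's hood, hook it into the hatch's eye (which sits somewhere along its rail, out of sight) and swing the hatch slowly all the way down. Then unhook the pole and put it back in its rack as it lay, leaving the hatch down. Move the hatch with the pole only, never with the gripper, and leave the bottle, the beaker and the timer where they are.

Things in the scene. Friction and masses are not known exactly. Their poses are not given: they have to be found in the camera images.
- hook_pole: Hook pole, 200 mm long, 0.06-0.13 kg. Origin: middle of its black handle, a bar 116 (x) x 16 (y) x 22 mm (z); grip it across the 16 mm. A 7 mm steel rod goes on along +x, level with the handle's middle, to x = 148 mm, then bends 35 degrees down for 7 mm to hook_top, where the pin begins. It lies level in the rack, hook down.
- hook_top (a point): Top of the hook, centre of the 7 mm wire, on the pole at x = 153.7, z = -4 mm; axes as the pole's. From here the 28 mm pin runs down and back towards the handle, at 55 degrees to the rod: it points straight down when the pole is pitched 35 degrees, hook end up.
- hook_tip (a point): Centre of the pin's round end (radius 3.5 mm), 28 mm from hook_top, on the pole at x = 137.7, z = -27 mm. Axes as the pole's.
- cabinet: White cabinet on legs, 260 mm wide, fixed, its front turned to the right. Origin on the table under the middle of its front face; -x points out of the front. Hood over the hatch: roof underside 337 mm high, side cheeks inside at y = +-122 mm, front lip at x = -101 to -109 mm hanging down to 293 mm high. Pass the hook under the lip, rise behind it: pole pitched 35-40 degrees, hook end up.
- hatch (a joint): Angle of the grey hatch (230 mm wide, 104 high, 8 thick) on the cabinet's front: 0 to 0.04 rad at the start (shut, upright), 1.4 rad fully down at its stop. Hinged along its lower edge. The stiff hinge (0.22 N m) holds it wherever it is left; pulling at the eye takes about 2 N.
- hatch_hinge (a point): Middle of the hatch's hinge line, 155 mm above the table, 8 mm in front of the cabinet's front face. Axes as the cabinet's: the hinge runs along y, the hatch's top swings to -x and down.
- eye_mid (a point): On the hatch: middle of the RANGE of the eye's bar, not the eye itself. Shut, it is 34 mm out of (-x) and 122 mm above the hinge. The eye sits up to 25 mm to either side of it along y; where is not reported: find it by feel. Eye: 5 mm wire loop, 31 mm wide inside, on a stiff slider (8 N); its arms rise from the hatch face, bend out (elbow 5 mm lower, 17 mm behind) and end in a level bar along y here.
- eye_entry (a point): Moves with the hatch: 10 mm behind eye_mid (towards the cabinet when shut), where the pin comes down from above, behind the bar and through the loop (about 25 mm room behind the bar). Hooked, the bar lies under hook_top, 6 mm lower and 6 mm to the handle's side, and can turn in the hook through the whole swing if the pole's pitch stays 25 to 40 degrees.
- rack: Grey fixed rack, base 190 x 70 mm. Origin on the table; the pole lies along its x, hook end to +x. Two 12 mm posts with flared notches open at the top: at x = -45 mm (21 mm wide at the bottom) for the handle, at x = +95 mm (14 mm wide) for the rod; sides rise 18 mm. Seated, the pole's origin is 75 mm above the table, y = 0, x within 8 mm of 0. The handle is free 30 mm either way of its middle.
- bottle: Clear bottle with a blue cap, 60 mm across, 142 mm high, standing beside the cabinet, on its side away from the robot. Origin at its base. Leave alone.
- beaker: Glass beaker, 60 mm across, 68 mm high, standing a little to the left of the hook end of the rack. Origin at its base. Leave alone.
- bench_timer: White bench timer, 62 x 66 x 22 mm, lying to the right of the rack. Origin at its base. Leave alone.

How it is judged:
On the way, in this order (a step that is already met when the one before it is completed fails the run):
1. the pole is hooked in and has pulled the hatch off its shut position (value of joint hatch above 0.15 rad and contact force between hook_pole and hatch above 0.3 N), for 0.05 s.
2. the hatch is fully down (value of joint hatch above 1.3 rad), for 0.2 s.
At the end, for the whole second after the job is handed in: Hatch down (above 1.3 of 1.4 rad); pole at rest in both notches, hook to the rack's +x and down: origin within 20 mm along and 6 mm across the rack of its origin, 68 to 81 mm high; hook_top within 12 mm of the rack's middle line; hook_tip 36 to 62 mm high (value of joint hatch above 1.3 rad and x of hook_pole in the frame of rack between -0.02 and 0.02 m and y of hook_pole in the frame of rack between -0.006 and 0.006 m and z of hook_pole in the frame of rack between 0.068 and 0.081 m and x of hook_top in the frame of rack between 0.13 and 0.18 m and y of hook_top in the frame of rack between -0.012 and 0.012 m and z of hook_tip in the frame of rack between 0.036 and 0.062 m and linear speed of hook_pole below 0.02 m/s); the robot touches nothing.
It fails at once if the gripper or arm touches the hatch or its eye (contact force between any of the fingers, the arm and hatch above 0.5 N).
It fails at once if the hatch is slammed (faster than 3 rad/s) (velocity of joint hatch above 3 rad/s).
It fails at once if the bottle, beaker or timer is moved more than 30 mm (distance of any of bottle, beaker, bench_timer from where it was at the start of the episode above 0.03 m).
It also fails if it takes over 72 s, if anything falls off the work surface, if the arm or the gripper's body presses on something with over 40 N, if the wrist force passes 120 N, or if a joint passes its speed limit or range.

### The arm

A 7-joint arm with a two-finger parallel gripper is mounted at the origin on a cart in front of the work surface, level with it; the furniture and walls round the work are solid. World frame = base frame: x ahead of the robot, y to its left, z up, the work surface at z = 0. Lengths are in m, angles in rad, forces in N, time in s.
With the tool pointing down it reaches from about 0.425 to 0.825 m from the base axis. Payload 3.6 kg.
Tool frame: the origin (TCP) lies midway between the tips of the shut fingers; the grasp point (between the pads) lies 19 mm behind it; z points along the fingers, y is the line along which they close (so a half turn about z gives the same grasp; the last joint's range is limited). The gripper opens to 93 mm and grips with 3 to 60 N. Pads are 15 mm wide; open, the fingers measure 128 mm over their backs; the gripper's body (75 mm by 188 mm) begins 65 mm behind the grasp point.
Start: joints at [1.246, 0.615, -0.013, 1.423, 0.008, 1.103, -0.04], TCP at [0.191, -0.621, 0.219] pointing down, gripper open.
Joint ranges: [-3.12, 3.12], [-0.3, 2.06], [-1.34, 1.32], [0.26, 2.42], [-1.36, 4.5], [0.01, 1.98], [-2.84, 2.84]. Speed limits (rad/s): [2.79, 2.79, 3.14, 3.14, 3.14, 3.14, 3.14].

### API

Orientations are given as a rotation vector (axis times angle).
In Python, from plant import monitor, camera, get_calibration, finish_job gives the robot as it stands.
- The arm moves only by the tool send_rows, never from a script. Its argument "moves" is a list of rows, each a list of 2 entries, a list of its own where there are three numbers: the shift along the tool's x, y, z in mm, then the turn, a rotation vector about the tool's x, y, z in degrees. In form: [[[tx, ty, tz], [ax, ay, az]], ...]. A call has 1 to 12 rows; each row is the pose to reach, as a shift and turn from the pose commanded when the call began, along the tool's axes at that moment; what a row does not reach only later rows make up. A row lasts 1/10 s, in which the tool goes at most 50 mm and 8.59 degrees, less where a joint would pass 70% of its speed; a pose out of reach is approached as far as the arm can. A call with a gripper value outside its range is refused whole. "jaw" is the opening, from 0 (shut) to 1 (fully open), set as the call begins (left out, the last holds). The fingers move at their own pace and stop on an object; "grip_force" is the grip in N (left out, the last holds). Time passes only in rows, so rows that repeat a pose let the fingers close. It gives the time, the measured TCP pose, the force, the opening and the grip force at its end, in the units of the state.
- monitor.get_state(): the state, without advancing time (a new reading comes with each control period).
- camera(name): name is "side" or "top"; returns the picture (400x640x3 uint8, red, green, blue); there is no depth.
- get_calibration(name): a dict with "mtx" (3x3 intrinsics, pixels), "distortion" ([k1, k2, p1, p2, k3] as OpenCV has them; the pictures are not rectified), "rvec" (rotation vector, rad) and "tvec" (3), from world to camera coordinates, as OpenCV has them. Camera axes: x right, y down, z forward; pixel columns grow to the right and rows downward; lengths in m; the calibration is good to about 2 mm. A picture is of the moment at which its call begins. get_calibration takes no time and is no camera call.
- finish_job(): hands the job in; it is judged then, once.
The state is a dict: "clock": time; "joint_pos": joint angles; "qvel": joint speeds; "effort": joint torques, N m; "tool_pos": TCP position; "tool_rot": TCP orientation; "force": force on the tool from outside, world axes, zero at the start; "torque": the same for the moment, N m; "width": opening from 0.0 (shut) to 1.0 (fully open); "grasp_force": force on a finger pad.
Only numpy, scipy, OpenCV 4.12 (cv2) and the standard library are available. Lean on these libraries where they do the work, as an engineer would, in place of code of your own. Each camera call takes 0.05 s, during which the arm holds its last target. There are 200 camera calls.

## Working session

There is one attempt and no reset: what is moved stays moved. The work goes in short steps, Python scripts to look and compute and a tool call to move; the robot and the scene stay as the last step left them, time stands still between calls to the robot, and variables do not carry over. Pictures are saved under pics/ and viewed, at most 10 in all, crops included, and the job is handed in when it is done.

Besides the shell and the picture viewer there is one more tool, called after "Emit:" as name([rows], argument=value, ...), one row to a line, values as JSON. send_rows: Moves the arm, as the interface text tells. Its arguments: {"type":"object","properties":{"moves":{"type":"array","items":{"type":"array"}},"jaw":{"type":"number"},"grip_force":{"type":"number"}},"required":["moves"]}

```bash
mkdir -p pics; ls
python3 - <<'E'
from plant import monitor,camera,get_calibration
import cv2
for n in("side","top"):
    cv2.imwrite(f"pics/{n}0.png",camera(n)[:,:,::-1]); print(n,get_calibration(n))
print(monitor.get_state())
E
```

```text
pics
side {'mtx': array([[447.43595221,   0.        , 315.34181986],
       [  0.        , 447.43595221, 201.87441729],
       [  0.        ,   0.        ,   1.        ]]), 'distortion': array([-0.09683982,  0.        ,  0.        ,  0.        ,  0.        ]), 'rvec': array([ 2.14169682, -0.20032718,  0.11244051]), 'tvec': array([-0.59285614,  0.18328981,  1.4387901 ])}
top {'mtx': array([[484.36234269,   0.        , 328.35625838],
       [  0.        , 484.36234269, 206.93761797],
       [  0.        ,   0.        ,   1.        ]]), 'distortion': array([-0.06996574,  0.        ,  0.        ,  0.        ,  0.        ]), 'rvec': array([ 1.68374047, -2.00511258,  0.69511032]), 'tvec': array([0.03313898, 0.57805681, 0.93335694])}
{'clock': 0.1, 'joint_pos': array([ 1.24649474,  0.61583523, -0.01262744,  1.42470596,  0.00808979,
        1.10340151, -0.04040737]), 'qvel': array([-0.00059114, -0.00238635,  0.0013627 , -0.00449384, -0.00123093,
       -0.00075752, -0.00076838]), 'effort': array([ 8.78804458e-04, -4.60043693e+01,  2.09947536e-01, -1.66244727e+01,
       -6.11888850e-02,  1.69047323e-02,  9.54767120e-05]), 'tool_pos': array([ 0.19053685, -0.62071367,  0.21759955]), 'tool_rot': array([-3.10456777e+00, -4.65818301e-01,  5.55390950e-04]), 'force': array([-0.70558581, -0.83610355, -0.78113286]), 'torque': array([0.03002997, 0.00206305, 0.06819726]), 'grasp_force': 0.0, 'width': 1.000920010741895}
```

View pics/side0.png

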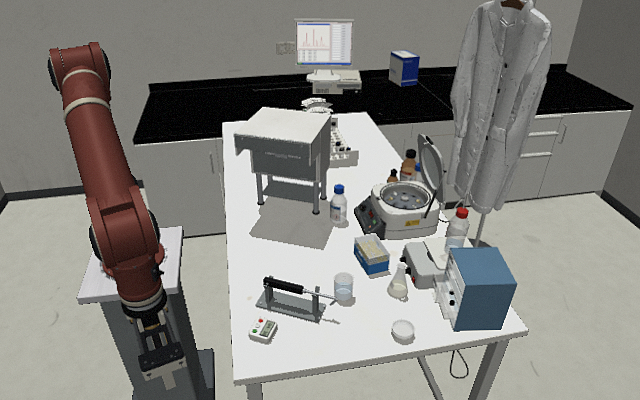

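View pics/top0.png

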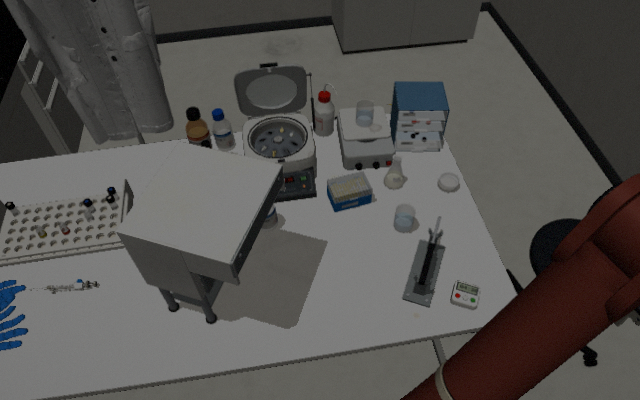

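The side view shows the rack and pole around (265-335, 280-320), the cabinet at (235-330, 110-215), the beaker at (344, 288) and the timer at (263, 329). The top view shows the rack at (405-443, 220-300) and the cabinet at (120-285, 150-320). I'll enlarge these areas.

Run:
```python
import cv2,numpy as np
s=cv2.imread("pics/side0.png");t=cv2.imread("pics/top0.png")
def c(im,x,y,w,h): return cv2.resize(im[y:y+h,x:x+w],(400,300),interpolation=cv2.INTER_CUBIC)
a=c(s,245,260,100,75);b=c(t,370,210,120,90);d=c(s,225,100,160,120)
e=c(t,110,140,240,180)
b=cv2.convertScaleAbs(b,alpha=1.7)
e=cv2.convertScaleAbs(e,alpha=1.5)
cv2.imwrite("pics/m1.png",np.vstack([np.hstack([a,b]),np.hstack([d,e])]))
```

```text
(no output)
```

View pics/m1.png

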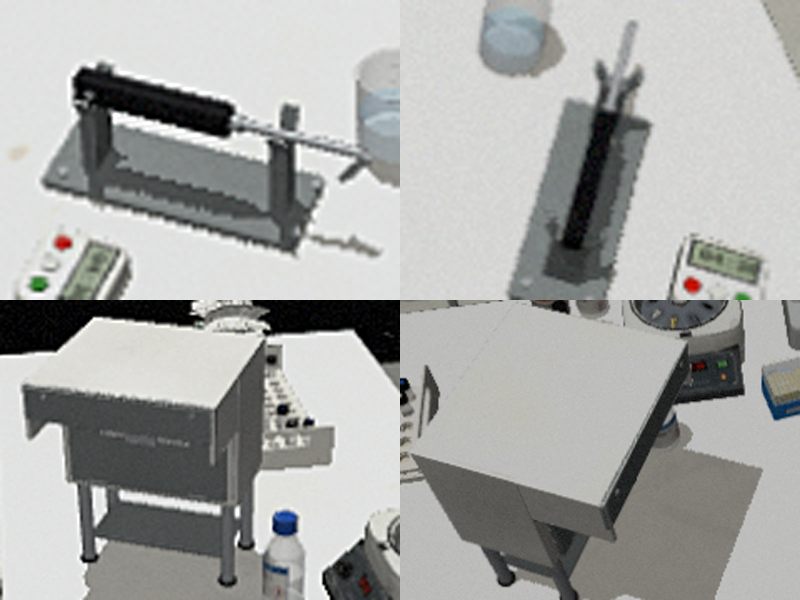

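```bash
cat > h.py <<'E'
import cv2,numpy as np
from plant import monitor,camera,get_calibration
from scipy.optimize import least_squares
from scipy.spatial.transform import Rotation as R
C={n:get_calibration(n) for n in("side","top")}
def proj(n,P):
    c=C[n];return cv2.projectPoints(np.atleast_2d(np.array(P,float)),c["rvec"],c["tvec"],c["mtx"],c["distortion"])[0][:,0]
def T(x,y,a,P):
    P=np.atleast_2d(P);c,s=np.cos(a),np.sin(a)
    return np.c_[x+c*P[:,0]-s*P[:,1],y+s*P[:,0]+c*P[:,1],P[:,2]]
E
python3 - <<'E'
from h import *
# pole: x,y,yaw
obs=[("side",(-.058,0,.075),(266.2,282)),("side",(.058,0,.075),(303,290.5)),("side",(.1537,0,.071),(335.3,298.2)),("side",(.1377,0,.048),(331.2,304.5)),
("top",(-.058,0,.078),(421.6,283.5)),("top",(.058,0,.078),(432.4,244.5)),("top",(.155,0,.071),(439,217.5))]
f=lambda p:np.concatenate([proj(n,T(*p,[P]))[0]-u for n,P,u in obs])
r=least_squares(f,[.45,-.5,0]);print(r.x,np.round(r.fun,1))
fr=lambda p:np.concatenate([proj(n,T(p[0],p[1],p[2],[P]))[0]-u for n,P,u in [("side",(-.095,.035,.006),(255.5,306.2)),("side",(.095,-.035,0),(318.7,323)),("side",(.095,.035,.006),(326.2,304.5)),("top",(.095,.035,.006),(420.5,240.5)),("top",(.095,-.035,.006),(444.5,247.5))]])
r=least_squares(fr,r.x);print("rack",r.x,np.round(r.fun,1))
def g(p):
    x,y,a,z,d,w=p
    o=[("side",(-.109,w,z),(233.8,133.2)),("side",(-.109,-w,z),(312.2,143.2)),("side",(d,-w,z),(331,115.2)),("side",(d,w,z),(263,107.2)),
    ("top",(-.109,-w,z),(284,167)),("top",(-.109,w,z),(233,264.8)),("top",(d,-w,z),(192.8,144.8)),("top",(d,w,z),(117.2,233))]
    return np.concatenate([proj(n,T(x,y,a,[P]))[0]-u for n,P,u in o])
r=least_squares(g,[.55,0.1,1.57,.345,.15,.13]);print(r.x,np.round(r.fun,1))
for n in C:
    c=C[n];Rm=cv2.Rodrigues(c["rvec"])[0];print(n,-Rm.T@c["tvec"])
s=monitor.get_state();print(R.from_rotvec(s["tool_rot"]).as_matrix().round(3))
E
```

```text
[ 0.4572988  -0.29161355 -0.50796497] [-2.3 -0.9 -0.1 -0.   1.3  1.4 -0.5 -0.2  0.2 -1.  -0.6 -0.2 -0.1 -0.4]
rack [ 0.46260509 -0.32977301 -0.21301766] [-0.  -3.2  3.   1.8 -4.1  0.  -0.5  2.5  1.3 -3.8]
[0.52783816 0.18078942 1.07021293 0.34298522 0.1249298  0.13092733] [-1.   0.4 -2.1  1.4  0.4  1.4 -0.9  0.8  1.1 -1.2 -2.3  1.3 -4.7 -3.
  4.5 -0.8]
side [ 0.37319861 -1.19566361  0.94143605]
top [-0.12277724  0.0482501   1.0904131 ]
[[ 0.956  0.293 -0.001]
 [ 0.293 -0.956  0.002]
 [-0.    -0.002 -1.   ]]
```

Run:
```python
from h import *
fr=lambda p:np.concatenate([proj(n,T(p[0],p[1],p[2],[P]))[0]-u for n,P,u in [("side",(-.095,-.035,.008),(255.5,306.2)),("side",(.095,-.035,0),(318.7,323)),("side",(.095,.035,.008),(326.2,304.5)),("top",(.095,.035,.008),(419.5,240.)),("top",(.095,-.035,.008),(445.6,246.6)),
("side",(-.058,0,.075),(266.2,282)),("side",(.058,0,.075),(303,290.5)),("top",(-.058,0,.078),(421.6,283.5)),("top",(.058,0,.078),(432.4,244.5))]])
r=least_squares(fr,[.457,-.29,-.5],loss="soft_l1");print("rack",r.x,np.round(r.fun,1));rk=r.x
def g(p):
    x,y,a,z,d=p;w=.13
    o=[("side",(-.109,w,z),(233.8,133.2)),("side",(-.109,-w,z),(312.2,143.2)),("side",(d,-w,z),(331,115.2)),("side",(d,w,z),(263,107.2)),
    ("top",(-.109,-w,z),(284,167)),("top",(-.109,w,z),(233,264.8)),("top",(d,w,z),(117.2,233))]
    return np.concatenate([proj(n,T(x,y,a,[P]))[0]-u for n,P,u in o])
r=least_squares(g,[.55,0.1,1.07,.345,.15]);print(r.x,np.round(r.fun,1));cb=r.x
s=cv2.imread("pics/side0.png");t=cv2.imread("pics/top0.png");t=cv2.convertScaleAbs(t,alpha=1.6)
x,y,a,z,d=cb
L=[[(-.109,-.13,z),(-.109,.13,z),(d,.13,z),(d,-.13,z),(-.109,-.13,z)],[(-.109,-.13,.293),(-.109,.13,.293)],[(0,-.13,.155),(0,.13,.155)],[(-.008,-.115,.259),(-.008,.115,.259)]]
Rk=[[(-.095,-.035,.0),(.095,-.035,.0),(.095,.035,.0),(-.095,.035,.0),(-.095,-.035,.0)],[(-.058,0,.075),(.148,0,.075),(.1537,0,.071),(.1377,0,.048)]]
def crop(n,im,x0,y0,w,h,W=400,H=300):
    k=W/w; o=cv2.resize(im[y0:y0+h,x0:x0+w],(W,H),interpolation=cv2.INTER_CUBIC)
    for ls,p in((L,cb[:3]),(Rk,rk)):
        for l in ls:
            q=((proj(n,T(*p,l))-[x0,y0]+.5)*k).astype(int);cv2.polylines(o,[q.reshape(-1,1,2)],False,(0,0,255),1)
    return o
cv2.imwrite("pics/m2.png",np.vstack([np.hstack([crop("side",s,245,260,100,75),crop("top",t,370,210,120,90)]),np.hstack([crop("side",s,225,95,120,90),crop("top",t,110,130,200,150)])]))
```

```text
rack [ 0.46955385 -0.29853163 -0.51150795] [-2.5 -1.6 -2.2  0.2 -1.9 -1.1 -0.5  0.6 -1.1  1.   2.3  0.2  4.8  1.2
  1.5 -5.8  0.7 -4.5]
[0.52795797 0.18177649 1.09523715 0.34205432 0.13600747] [-0.3  1.1 -1.3  1.1  0.3 -0.1 -0.6  0.2 -0.5 -1.8 -0.2  0.5  0.  -0.5]
```

View pics/m2.png

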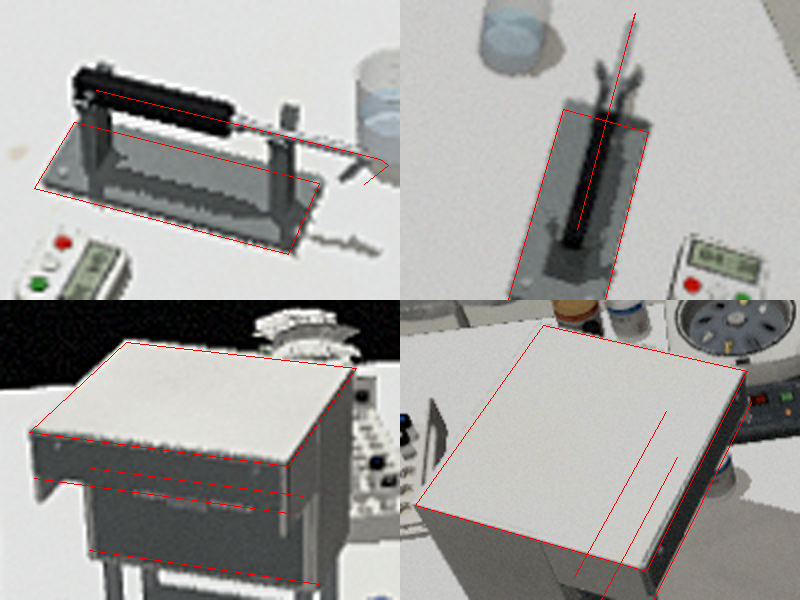

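The cabinet overlay fits well. The rack fits too, with the pole sitting slightly back along the rack. I'll refit the rack and pole together with that offset free.

```bash
cat >> h.py <<'E'
CB=(.528,.182,1.095)
def cab(P): return T(*CB,P)
E
python3 - <<'E'
from h import *
def fr(p):
    h=p[4]
    base=[("side",(-.095,-.035,h),(255.5,306.2)),("side",(.095,-.035,0),(318.7,323)),("side",(.095,.035,h),(326.2,304.5)),("top",(.095,.035,h),(419.5,240.)),("top",(.095,-.035,h),(445.6,246.6))]
    pl=[("side",(-.058,0,.075),(266.2,282)),("side",(.058,0,.075),(303,290.5)),("side",(.1537,0,.071),(335.3,298.2)),("side",(.1377,0,.048),(331.2,304.5)),("top",(-.058,0,.075),(421.6,283.5)),("top",(.058,0,.075),(432.4,244.5)),("top",(.155,0,.071),(439,217.5))]
    return np.concatenate([proj(n,T(*p[:3],[np.add(P,d)]))[0]-u for l,d in((base,0),(pl,(p[3],0,0))) for n,P,u in l])
r=least_squares(fr,[.457,-.29,-.5,0,.005],loss="soft_l1");print("rack",r.x,np.round(r.fun,1))
p=r.x;print("pole",T(*p[:3],[(p[3],0,.075)]))
pole=T(*p[:3],[(p[3]-.02,0,.075)])[0]
s=monitor.get_state();t=s["tool_pos"];M=R.from_rotvec(s["tool_rot"]).as_matrix()
yaw=p[2];px=np.array([np.cos(yaw),np.sin(yaw),0]);py=np.array([-np.sin(yaw),np.cos(yaw),0])
a=np.radians(15);z=-np.sin(a)*px-np.cos(a)*np.array([0,0,1])
y=-py; x=np.cross(y,z); G=np.c_[x,y,z]
for up in(.08,0):
    tgt=pole+z*.019+[0,0,up]
    print(tgt,(M.T@(tgt-t)*1000).round(),np.degrees(R.from_matrix(M.T@G).as_rotvec()).round(1))
E
```

```text
rack [ 0.47470641 -0.30184563 -0.5078634  -0.01981937  0.00460273] [-0.5 -0.  -0.   0.7  0.1  0.3 -0.2 -0.4 -0.9 -0.1 -2.3 -0.8  0.   0.1
  1.4  1.5 -0.4 -0.1  0.3 -0.4 -0.5  0.4  0.1 -0.5]
pole [[ 0.45738853 -0.29220724  0.075     ]]
[ 0.43561593 -0.28008955  0.13664741] [ 334. -254.   82.] [  5.9 -14.1  45.9]
[ 0.43561593 -0.28008955  0.05664741] [ 334. -253.  162.] [  5.9 -14.1  45.9]
```

Emit:
send_rows([
  [[35,-26,8],[0.6,-1.4,4.6]],
  [[70,-52,17],[1.2,-2.8,9.2]],
  [[105,-78,25],[1.8,-4.2,13.8]],
  [[140,-104,34],[2.4,-5.6,18.4]],
  [[175,-130,42],[3,-7,23]],
  [[210,-155,50],[3.6,-8.5,27.6]],
  [[245,-181,59],[4.2,-10,32.2]],
  [[280,-207,67],[4.8,-11.4,36.8]],
  [[310,-230,75],[5.4,-12.8,41.4]],
  [[330,-244,80],[5.9,-14.1,45.9]],
  [[337,-250,82],[5.9,-14.1,45.9]],
  [[337,-250,82],[5.9,-14.1,45.9]],
], jaw=1.0)

```text
clock: 1.3
tool_pos: [0.4397, -0.2823, 0.136]
tool_rot: [-2.957, 0.761, 0.388]
force: [-0.2, 0.7, -0.1]
width: 0.999
grasp_force: 0.0
```

```bash
cat >> h.py <<'E'
def st():
    s=monitor.get_state();return s,s["tool_pos"],R.from_rotvec(s["tool_rot"]).as_matrix()
POLE=np.array([.4574,-.2922,.075]);PY=-.508
def gframe(yaw,tilt):
    # tool frame when tool z leans back by tilt (rad) along -pole x
    px=np.array([np.cos(yaw),np.sin(yaw),0]);py=np.array([-np.sin(yaw),np.cos(yaw),0])
    z=-np.sin(tilt)*px-np.cos(tilt)*np.array([0,0,1]);y=-py
    return np.c_[np.cross(y,z),y,z]
def delta(t,M,tgt,G):
    return (M.T@(tgt-t)*1000).round(1),np.degrees(R.from_matrix(M.T@G).as_rotvec()).round(1)
E
python3 - <<'E'
from h import *
im=camera("side"),camera("top")
s,t,M=st();print(s["clock"],t,s["joint_pos"].round(3),s["force"].round(1))
G=gframe(PY,np.radians(15));px=np.array([np.cos(PY),np.sin(PY),0])
print(delta(t,M,POLE-.015*px+G[:,2]*.019,G))
o=[cv2.resize(i[y:y+90,x:x+120,::-1],(400,300)) for i,x,y in((im[0],235,250),(im[1],370,210))]
cv2.imwrite("pics/m3.png",np.hstack(o))
E
```

```text
1.4 [ 0.43811831 -0.28510325  0.13690812] [ 0.408  0.649  0.2    1.675 -0.111  1.09  -1.432] [-1.3 -0.7  0.2]
(array([21. , -3.4, 77.5]), array([ 0.2, -0.1, -0.1]))
```

View pics/m3.png

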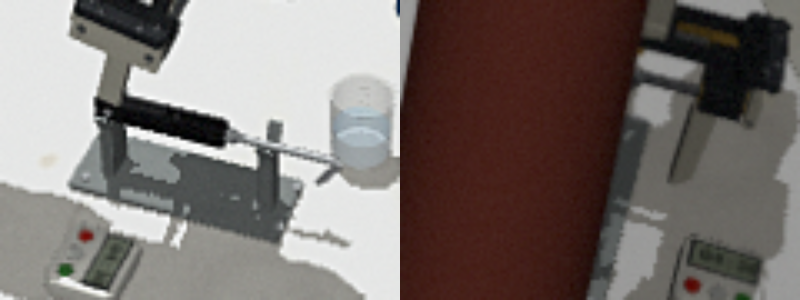

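Emit:
send_rows([
  [[6,0,22],[0,0,0]],
  [[12,0,45],[0,0,0]],
  [[17,0,63],[0,0,0]],
  [[20,0,74],[0,0,0]],
  [[20.7,0,77.3],[0,0,0]],
  [[20.7,0,77.3],[0,0,0]],
])

```text
clock: 2.0
tool_pos: [0.4391, -0.2846, 0.0569]
tool_rot: [-2.956, 0.769, 0.386]
force: [0.5, -0.0, -0.3]
width: 0.998
grasp_force: 0.0
```

Emit:
send_rows([
  [[0,0,0],[0,0,0]],
  [[0,0,0],[0,0,0]],
  [[0,0,0],[0,0,0]],
  [[0,0,0],[0,0,0]],
  [[0,0,0],[0,0,0]],
  [[0,0,0],[0,0,0]],
  [[0,0,0],[0,0,0]],
  [[0,0,0],[0,0,0]],
], jaw=0.0, grip_force=45)

```text
clock: 2.8
tool_pos: [0.4396, -0.2836, 0.0566]
tool_rot: [-2.956, 0.767, 0.387]
force: [0.1, 0.2, -0.7]
width: 0.364
grasp_force: 0.0
```

Emit:
send_rows([
  [[0,0,0],[0,0,0]],
  [[0,0,0],[0,0,0]],
  [[0,0,0],[0,0,0]],
  [[0,0,0],[0,0,0]],
  [[0,0,0],[0,0,0]],
])

```text
clock: 3.3
tool_pos: [0.4401, -0.283, 0.0566]
tool_rot: [-2.955, 0.766, 0.386]
force: [1.3, 2.4, 0.4]
width: 0.17
grasp_force: 45.0
```

Run:
```python
from h import *
s,t,M=st();print(s["clock"],t,s["width"],s["grasp_force"],s["force"])
```

```text
3.3 [ 0.4400658  -0.28296571  0.05661436] 0.1702018913211281 44.99715507030487 [1.28848211 2.38570627 0.42793703]
```

```bash
cat >> h.py <<'E'
import json,os
TILT=np.radians(15);GX=-.015
def tool_for_pole(o,yaw,p):
    px=np.array([np.cos(yaw)*np.cos(p),np.sin(yaw)*np.cos(p),np.sin(p)])
    G=gframe(yaw,TILT-p); return o+GX*px+.019*G[:,2],G
def pole_from_hook(h,yaw,p):
    px=np.array([np.cos(yaw)*np.cos(p),np.sin(yaw)*np.cos(p),np.sin(p)])
    pz=np.array([-np.cos(yaw)*np.sin(p),-np.sin(yaw)*np.sin(p),np.cos(p)])
    return h-.1537*px+.004*pz
def hk(X,Y,Z,pdeg,yo=0):
    p=np.radians(pdeg);yaw=CB[2]+np.radians(yo)
    return tool_for_pole(pole_from_hook(cab([(X/1e3,Y/1e3,Z/1e3)])[0],yaw,p),yaw,p)
def plan(cur,*tg):
    t,G=cur
    for a,B in tg: 
        d=delta(t,G,a,B);print(list(d[0]),list(d[1]),"  at",a.round(3))
E
python3 - <<'E'
from h import *
c=tool_for_pole(POLE,PY,0);print(c[0])
plan(c,tool_for_pole(POLE+[0,0,.1],PY,0))
up=tool_for_pole(POLE+[0,0,.1],PY,0)
plan(up,hk(-200,0,268,38))
s=hk(-200,0,268,38)
plan(s,hk(-85,0,276,38),hk(-58,0,306,38),hk(-45,0,316,38),hk(-28,0,319,38),hk(-28,0,282,38))
plan(s,hk(-134,0,148,32))
E
```

```text
[ 0.43999765 -0.28251148  0.05664741]
[np.float64(-25.9), np.float64(0.0), np.float64(-96.6)] [np.float64(0.0), np.float64(0.0), np.float64(0.0)]   at [ 0.44  -0.283  0.157]
[np.float64(-132.0), np.float64(-120.9), np.float64(42.5)] [np.float64(6.5), np.float64(29.4), np.float64(-93.0)]   at [ 0.378 -0.11   0.15 ]
[np.float64(109.0), np.float64(-0.0), np.float64(37.6)] [np.float64(0.0), np.float64(0.0), np.float64(0.0)]   at [ 0.43  -0.007  0.158]
[np.float64(145.6), np.float64(0.0), np.float64(20.5)] [np.float64(0.0), np.float64(0.0), np.float64(0.0)]   at [0.443 0.017 0.188]
[np.float64(161.4), np.float64(0.0), np.float64(16.4)] [np.float64(0.0), np.float64(0.0), np.float64(0.0)]   at [0.449 0.028 0.198]
[np.float64(178.3), np.float64(-0.0), np.float64(20.3)] [np.float64(0.0), np.float64(0.0), np.float64(0.0)]   at [0.457 0.043 0.201]
[np.float64(163.8), np.float64(-0.0), np.float64(54.3)] [np.float64(0.0), np.float64(0.0), np.float64(0.0)]   at [0.457 0.043 0.164]
[np.float64(8.6), np.float64(-0.0), np.float64(118.8)] [np.float64(0.0), np.float64(-6.0), np.float64(-0.0)]   at [ 0.403 -0.061  0.044]
```

Emit:
send_rows([
  [[-4,0,-15],[0,0,0]],
  [[-10.4,0,-38.6],[0,0,0]],
  [[-18,0,-68],[0,0,0]],
  [[-24,0,-90],[0,0,0]],
  [[-25.9,0,-96.6],[0,0,0]],
  [[-25.9,0,-96.6],[0,0,0]],
])

```text
clock: 3.9
tool_pos: [0.4394, -0.2841, 0.1571]
tool_rot: [-2.957, 0.768, 0.385]
force: [-1.0, -0.0, -1.2]
width: 0.168
grasp_force: 45.0
```

Emit:
send_rows([
  [[-10,-9,3],[0.5,2.2,-7]],
  [[-21,-19,7],[1.0,4.6,-14.5]],
  [[-32,-29,10],[1.5,7,-22]],
  [[-43,-39,14],[2.1,9.3,-29.5]],
  [[-54,-49,17],[2.6,11.7,-37]],
  [[-64,-59,21],[3.1,14.1,-44.5]],
  [[-75,-69,24],[3.6,16.4,-52]],
  [[-86,-79,28],[4.2,18.8,-59.5]],
  [[-96,-88,31],[4.7,21.2,-67]],
  [[-107,-98,34],[5.2,23.5,-74.5]],
  [[-118,-108,38],[5.8,26,-82]],
  [[-128,-117,41],[6.3,28.3,-89.5]],
])

```text
clock: 5.1
tool_pos: [0.3773, -0.115, 0.1486]
tool_rot: [-2.516, -1.439, -0.473]
force: [-0.0, 0.9, -1.5]
width: 0.167
grasp_force: 45.0
```

Run:
```python
from h import *
s,t,M=st();print(s["clock"],t,s["joint_pos"].round(2),s["width"])
up=tool_for_pole(POLE+[0,0,.1],PY,0)
B=up[1]@R.from_rotvec(np.radians([6.3,28.3,-89.5])).as_matrix();b=up[0]+up[1]@np.array([-.128,-.117,.041])
print(b); plan((b,B),hk(-200,0,268,38));
print(delta(t,M,*hk(-200,0,268,38)))
```

```text
5.1 [ 0.37725764 -0.11496748  0.14861065] [ 0.97  0.43 -0.58  2.23 -0.29  0.55  0.15] 0.1674182244476341
[ 0.37961318 -0.11498297  0.15017329]
[np.float64(3.3), np.float64(-4.3), np.float64(1.8)] [np.float64(0.2), np.float64(1.1), np.float64(-3.5)]   at [ 0.378 -0.11   0.15 ]
(array([ 5. , -2.3,  0.8]), array([ 0.2,  1.1, -3.2]))
```

Emit:
send_rows([
  [[3.3,-4.3,1.8],[0.2,1.1,-3.5]],
  [[3.3,-4.3,1.8],[0.2,1.1,-3.5]],
  [[3.3,-4.3,1.8],[0.2,1.1,-3.5]],
])

```text
clock: 5.4
tool_pos: [0.3768, -0.1108, 0.1487]
tool_rot: [-2.471, -1.503, -0.502]
force: [0.9, -0.2, -1.6]
width: 0.168
grasp_force: 45.0
```

Run:
```python
from h import *
im={n:camera(n) for n in C}
s,t,M=st();print(t,delta(t,M,*hk(-200,0,268,38)))
yaw=CB[2];p=np.radians(38);h=cab([(-.2,0,.268)])[0];o=pole_from_hook(h,yaw,p)
px=np.array([np.cos(yaw)*np.cos(p),np.sin(yaw)*np.cos(p),np.sin(p)]);pz=np.array([-np.cos(yaw)*np.sin(p),-np.sin(yaw)*np.sin(p),np.cos(p)])
L=np.array([o+a*px+b*pz for a,b in((-.058,0),(.148,0),(.1537,-.004),(.1377,-.027))])
out=[]
for n in C:
    q=proj(n,L);print(n,q.round(1).tolist());x0,y0=(q[2]-[60,45]).astype(int);x0=max(x0,0);y0=max(y0,0)
    i=cv2.convertScaleAbs(im[n][y0:y0+90,x0:x0+120,::-1],alpha=1.4);i=cv2.resize(i,(400,300),interpolation=cv2.INTER_CUBIC)
    j=i.copy();cv2.polylines(j,[((q-[x0,y0]+.5)*3.333).astype(int).reshape(-1,1,2)],False,(0,0,255),1);out.append(np.vstack([i,j]));print(x0,y0)
cv2.imwrite("pics/m4.png",np.hstack(out))
```

```text
[ 0.37742726 -0.11071476  0.14908365] (array([ 1.4, -0.2, -0.2]), array([0.1, 0.1, 0. ]))
side [[242.3, 239.0], [260.8, 174.6], [261.6, 173.4], [262.4, 181.1]]
201 128
top [[380.8, 295.4], [308.5, 244.8], [305.3, 243.9], [305.2, 251.2]]
245 198
```

View pics/m4.png

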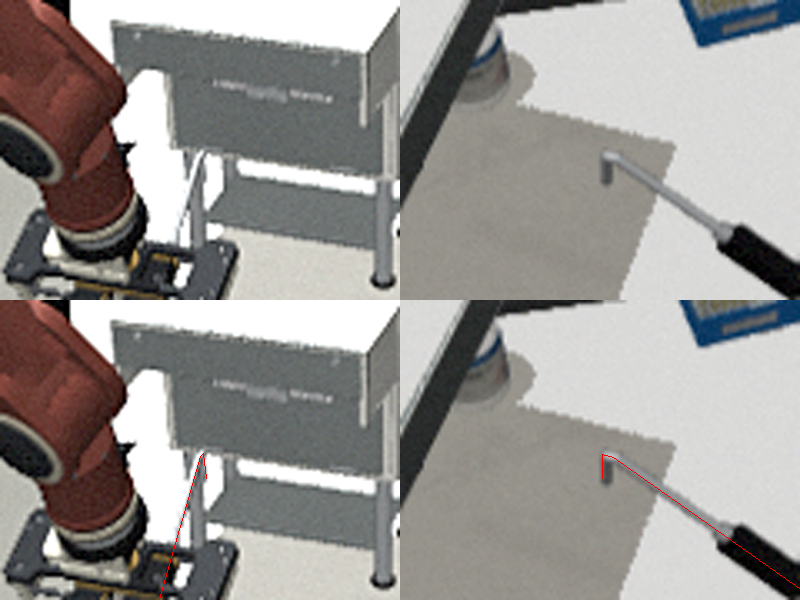

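The hook sits where predicted, within about 2 mm: top view (305, 245), side view (262, 174). Before hooking in, I'll try the low end of the swing to see if the arm can reach it.

Emit:
send_rows([
  [[2,0,30],[0,-1.5,0]],
  [[4,0,65],[0,-3,0]],
  [[7,0,100],[0,-5,0]],
  [[8.6,0,118.8],[0,-6,0]],
  [[8.6,0,118.8],[0,-6,0]],
  [[8.6,0,118.8],[0,-6,0]],
])

```text
clock: 6.1
tool_pos: [0.4025, -0.0624, 0.0434]
tool_rot: [-2.532, -1.545, -0.379]
force: [-0.6, -0.5, -2.0]
width: 0.171
grasp_force: 45.0
```

Run:
```python
from h import *
s,t,M=st();print(t,s["joint_pos"].round(2),delta(t,M,*hk(-134,0,148,32)),s["force"].round(1))
```

```text
[ 0.40254761 -0.06237497  0.04337813] [ 0.62  0.63 -0.43  2.32 -0.23  0.18  0.02] (array([ 1.1, -0.4, -0.1]), array([0.1, 0.1, 0.1])) [-0.6 -0.5 -2. ]
```

Run:
```python
from h import *
plan(hk(-134,0,148,32),hk(-180,0,210,35),hk(-190,0,268,38),hk(-140,0,275,38),hk(-100,0,277,38),hk(-85,0,279,38))
print();plan(hk(-85,0,279,38),hk(-70,0,293,38),hk(-58,0,306,38),hk(-45,0,316,38),hk(-35,0,319,38),hk(-28,0,320,38))
```

```text
[np.float64(-22.6), np.float64(0.0), np.float64(-64.2)] [np.float64(-0.0), np.float64(3.0), np.float64(0.0)]   at [ 0.384 -0.097  0.099]
[np.float64(-11.4), np.float64(0.0), np.float64(-114.3)] [np.float64(-0.0), np.float64(6.0), np.float64(0.0)]   at [ 0.382 -0.101  0.15 ]
[np.float64(38.4), np.float64(0.0), np.float64(-106.4)] [np.float64(-0.0), np.float64(6.0), np.float64(0.0)]   at [ 0.405 -0.056  0.157]
[np.float64(77.3), np.float64(0.0), np.float64(-96.6)] [np.float64(-0.0), np.float64(6.0), np.float64(0.0)]   at [ 0.424 -0.021  0.159]
[np.float64(92.2), np.float64(0.0), np.float64(-94.1)] [np.float64(-0.0), np.float64(6.0), np.float64(0.0)]   at [ 0.43  -0.007  0.161]

[np.float64(19.3), np.float64(0.0), np.float64(-7.0)] [np.float64(0.0), np.float64(0.0), np.float64(0.0)]   at [0.437 0.006 0.175]
[np.float64(35.4), np.float64(0.0), np.float64(-14.3)] [np.float64(0.0), np.float64(0.0), np.float64(0.0)]   at [0.443 0.017 0.188]
[np.float64(51.3), np.float64(0.0), np.float64(-18.4)] [np.float64(0.0), np.float64(0.0), np.float64(0.0)]   at [0.449 0.028 0.198]
[np.float64(61.7), np.float64(-0.0), np.float64(-17.3)] [np.float64(0.0), np.float64(0.0), np.float64(0.0)]   at [0.453 0.037 0.201]
[np.float64(68.5), np.float64(-0.0), np.float64(-15.5)] [np.float64(0.0), np.float64(0.0), np.float64(0.0)]   at [0.457 0.043 0.202]
```

Emit:
send_rows([
  [[-11,0,-32],[0,1.5,0]],
  [[-22.6,0,-64.2],[0,3,0]],
  [[-17,0,-90],[0,4.5,0]],
  [[-11.4,0,-114.3],[0,6,0]],
  [[10,0,-111],[0,6,0]],
  [[38,0,-106.4],[0,6,0]],
  [[58,0,-101.5],[0,6,0]],
  [[77.3,0,-96.6],[0,6,0]],
  [[92.2,0,-94.1],[0,6,0]],
  [[92.2,0,-94.1],[0,6,0]],
])

```text
clock: 7.1
tool_pos: [0.4305, -0.0077, 0.1616]
tool_rot: [-2.469, -1.511, -0.506]
force: [-0.1, -0.3, -0.7]
width: 0.169
grasp_force: 45.0
```

Emit:
send_rows([
  [[10,0,-3.5],[0,0,0]],
  [[19.3,0,-7],[0,0,0]],
  [[27,0,-10.6],[0,0,0]],
  [[35.4,0,-14.3],[0,0,0]],
  [[43,0,-16.3],[0,0,0]],
  [[51.3,0,-18.4],[0,0,0]],
  [[61.7,0,-17.3],[0,0,0]],
  [[68.5,0,-15.5],[0,0,0]],
  [[68.5,0,-15.5],[0,0,0]],
])

```text
clock: 8.0
tool_pos: [0.4562, 0.0439, 0.2013]
tool_rot: [-2.467, -1.51, -0.504]
force: [-1.2, -0.5, -0.9]
width: 0.171
grasp_force: 45.0
```

Run:
```python
from h import *
s,t,M=st();print(s["clock"],t,delta(t,M,*hk(-28,0,320,38)),s["force"].round(1),s["torque"].round(2))
plan(hk(-28,0,320,38),hk(-28,0,310,38),hk(-28,0,300,38),hk(-28,0,290,38),hk(-28,0,284,38),hk(-45,0,284,38))
```

```text
8.0 [0.45623974 0.04393398 0.20134047] (array([-0.2,  0.5, -0.6]), array([0.1, 0. , 0.2])) [-1.2 -0.5 -0.9] [-0.53  0.25  0.06]
[np.float64(-3.9), np.float64(0.0), np.float64(9.2)] [np.float64(0.0), np.float64(0.0), np.float64(0.0)]   at [0.457 0.043 0.192]
[np.float64(-7.8), np.float64(0.0), np.float64(18.4)] [np.float64(0.0), np.float64(0.0), np.float64(0.0)]   at [0.457 0.043 0.182]
[np.float64(-11.7), np.float64(0.0), np.float64(27.6)] [np.float64(0.0), np.float64(0.0), np.float64(0.0)]   at [0.457 0.043 0.172]
[np.float64(-14.1), np.float64(0.0), np.float64(33.1)] [np.float64(0.0), np.float64(0.0), np.float64(0.0)]   at [0.457 0.043 0.166]
[np.float64(-29.7), np.float64(0.0), np.float64(26.5)] [np.float64(0.0), np.float64(0.0), np.float64(0.0)]   at [0.449 0.028 0.166]
```

Emit:
send_rows([
  [[-2,0,4.6],[0,0,0]],
  [[-3.9,0,9.2],[0,0,0]],
  [[-5.9,0,13.8],[0,0,0]],
  [[-7.8,0,18.4],[0,0,0]],
  [[-7.8,0,18.4],[0,0,0]],
])

```text
clock: 8.5
tool_pos: [0.4553, 0.0423, 0.1802]
tool_rot: [-2.469, -1.505, -0.501]
force: [-0.5, 1.8, -1.0]
width: 0.169
grasp_force: 45.0
```

Emit:
send_rows([
  [[-2,0,4.6],[0,0,0]],
  [[-3.9,0,9.2],[0,0,0]],
  [[-6.3,0,14.7],[0,0,0]],
  [[-6.3,0,14.7],[0,0,0]],
])

```text
clock: 8.9
tool_pos: [0.456, 0.0421, 0.1646]
tool_rot: [-2.47, -1.505, -0.503]
force: [-1.4, -1.6, 0.8]
width: 0.169
grasp_force: 45.0
```

Emit:
send_rows([
  [[-4,0,-1.7],[0,0,0]],
  [[-8,0,-3.4],[0,0,0]],
  [[-12,0,-5],[0,0,0]],
  [[-15.6,0,-6.6],[0,0,0]],
  [[-15.6,0,-6.6],[0,0,0]],
])

```text
clock: 9.4
tool_pos: [0.4476, 0.0268, 0.165]
tool_rot: [-2.47, -1.506, -0.502]
force: [-0.3, 0.4, -2.2]
width: 0.169
grasp_force: 45.0
```

Run:
```python
from h import *
F=[]
for i in range(4):
    camera("side");s,t,M=st();F.append(np.r_[s["force"],s["torque"],(cab([(0,0,0)])[0]*0)])
    print(delta(t,M,*hk(-45,0,284,38))[0],end="")
f=np.mean(F,0);print(s["clock"],"cab fx,fy:",f[0]*np.cos(CB[2])+f[1]*np.sin(CB[2]),-f[0]*np.sin(CB[2])+f[1]*np.cos(CB[2]),f[2],f[3:6].round(2))
```

```text
[ 1.7  0.2 -0.1][ 1.6  0.1 -0.1][ 1.4 -0.  -0.1][ 1.4 -0.1 -0.1]9.6 cab fx,fy: 0.010475527041180415 -0.07107585117513585 -1.1820109668852963 [-0.48  0.2   0.01]
```

Emit:
send_rows([
  [[-4.6,0,-2],[0,0,0]],
  [[-9.2,0,-3.9],[0,0,0]],
  [[-13.8,0,-5.9],[0,0,0]],
  [[-13.8,0,-5.9],[0,0,0]],
])

```text
clock: 10.0
tool_pos: [0.4408, 0.0132, 0.165]
tool_rot: [-2.47, -1.505, -0.502]
force: [0.1, 0.9, -1.3]
width: 0.165
grasp_force: 45.0
```

```bash
cat >> h.py <<'E'
def feel(tg=None):
    F=[]
    for i in range(4):
        camera("side");s,t,M=st();F.append(np.r_[s["force"],s["torque"]])
    f=np.mean(F,0);c,sn=np.cos(CB[2]),np.sin(CB[2])
    print(s["clock"],"cab F",np.round([f[0]*c+f[1]*sn,-f[0]*sn+f[1]*c,f[2]],2),"T",np.round([f[3]*c+f[4]*sn,-f[3]*sn+f[4]*c,f[5]],2),"" if tg is None else delta(t,M,*tg)[0])
E
python3 - <<'E'
from h import *
feel(hk(-60,0,284,38))
im=camera("side")[95:185,225:345,::-1];cv2.imwrite("pics/m5.png",cv2.resize(im,(800,600),interpolation=cv2.INTER_CUBIC))
E
```

```text
10.2 cab F [ 0.23 -0.41 -1.2 ] T [-0.03  0.51  0.02] [ 1.4 -0.2 -0. ]
```

View pics/m5.png

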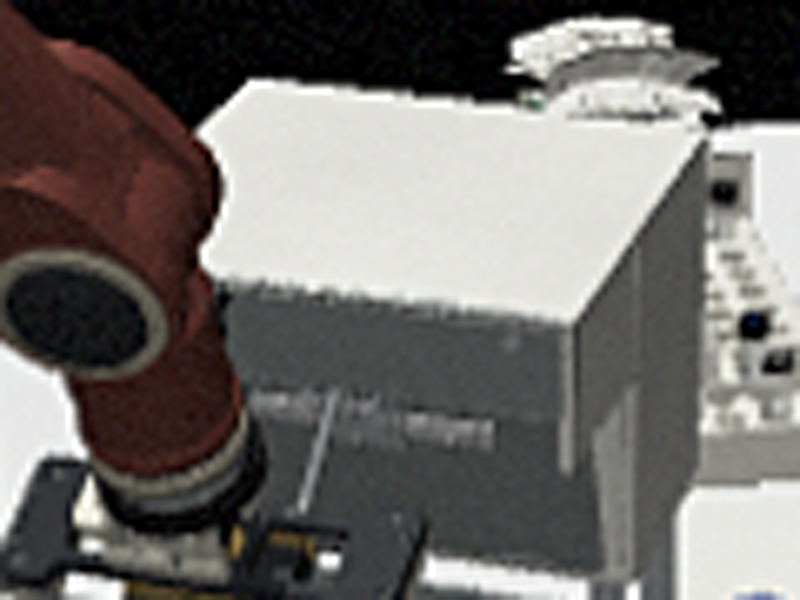

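Run:
```python
from h import *
for y in(22,):
    plan(hk(-60,0,284,38),hk(-60,y/2,304,38),hk(-45,y,316,38),hk(-28,y,320,38))
    plan(hk(-28,y,320,38),hk(-28,y,300,38),hk(-28,y,284,38),hk(-55,y,284,38))
```

```text
[np.float64(7.8), np.float64(-11.0), np.float64(-18.4)] [np.float64(0.0), np.float64(0.0), np.float64(0.0)]   at [0.432 0.02  0.186]
[np.float64(26.3), np.float64(-22.0), np.float64(-23.6)] [np.float64(0.0), np.float64(0.0), np.float64(0.0)]   at [0.429 0.038 0.198]
[np.float64(43.5), np.float64(-22.0), np.float64(-20.6)] [np.float64(0.0), np.float64(0.0), np.float64(0.0)]   at [0.437 0.053 0.202]
[np.float64(-7.8), np.float64(0.0), np.float64(18.4)] [np.float64(0.0), np.float64(0.0), np.float64(0.0)]   at [0.437 0.053 0.182]
[np.float64(-14.1), np.float64(0.0), np.float64(33.1)] [np.float64(0.0), np.float64(0.0), np.float64(0.0)]   at [0.437 0.053 0.166]
[np.float64(-38.9), np.float64(0.0), np.float64(22.6)] [np.float64(0.0), np.float64(0.0), np.float64(0.0)]   at [0.425 0.029 0.166]
```

Emit:
send_rows([
  [[4,-5,-9],[0,0,0]],
  [[7.8,-11,-18.4],[0,0,0]],
  [[17,-17,-21],[0,0,0]],
  [[26.3,-22,-23.6],[0,0,0]],
  [[35,-22,-22],[0,0,0]],
  [[43.5,-22,-20.6],[0,0,0]],
  [[43.5,-22,-20.6],[0,0,0]],
])

```text
clock: 10.95
tool_pos: [0.4372, 0.0541, 0.2015]
tool_rot: [-2.467, -1.51, -0.505]
force: [-0.3, -0.6, -1.5]
width: 0.165
grasp_force: 45.0
```

Emit:
send_rows([
  [[-2,0,4.6],[0,0,0]],
  [[-3.9,0,9.2],[0,0,0]],
  [[-5.9,0,13.8],[0,0,0]],
  [[-7.8,0,18.4],[0,0,0]],
  [[-7.8,0,18.4],[0,0,0]],
])

```text
clock: 11.45
tool_pos: [0.4358, 0.0524, 0.1801]
tool_rot: [-2.469, -1.505, -0.501]
force: [0.2, -0.8, -1.6]
width: 0.17
grasp_force: 45.0
```

Run:
```python
from h import *
feel(hk(-28,22,300,38))
```

```text
11.65 cab F [ 0.35 -0.17 -1.1 ] T [-0.06  0.52 -0.02] [ 1.2 -0.  -0.2]
```

No contact, so I'll go down fully and pull.

Emit:
send_rows([
  [[-3,0,7],[0,0,0]],
  [[-6.3,0,14.7],[0,0,0]],
  [[-6.3,0,14.7],[0,0,0]],
  [[-11,0,12.7],[0,0,0]],
  [[-16,0,10.6],[0,0,0]],
  [[-21,0,8.5],[0,0,0]],
  [[-26,0,6.4],[0,0,0]],
  [[-31,0,4.2],[0,0,0]],
  [[-31,0,4.2],[0,0,0]],
])

```text
clock: 12.55
tool_pos: [0.4237, 0.0276, 0.165]
tool_rot: [-2.471, -1.505, -0.502]
force: [-0.3, -0.2, -0.0]
width: 0.17
grasp_force: 45.0
```

Run:
```python
from h import *
feel(hk(-55,22,284,38))
```

```text
12.75 cab F [-0.56 -0.08 -0.31] T [-0.03  0.39  0.01] [ 1.2 -0.1 -0.2]
```

Run:
```python
from h import *
plan(hk(-55,22,284,38),hk(-75,22,281,38),hk(-90,22,272,38))
```

```text
[np.float64(-19.6), np.float64(0.0), np.float64(-5.1)] [np.float64(0.0), np.float64(0.0), np.float64(0.0)]   at [0.415 0.012 0.163]
[np.float64(-36.9), np.float64(0.0), np.float64(-2.6)] [np.float64(0.0), np.float64(0.0), np.float64(0.0)]   at [ 0.409 -0.002  0.154]
```

Emit:
send_rows([
  [[-4.6,0,-1.4],[0,0,0]],
  [[-9.2,0,-2.9],[0,0,0]],
  [[-13.8,0,-4.3],[0,0,0]],
  [[-19.6,0,-5.1],[0,0,0]],
  [[-19.6,0,-5.1],[0,0,0]],
])

```text
clock: 13.25
tool_pos: [0.4142, 0.0096, 0.1616]
tool_rot: [-2.471, -1.504, -0.501]
force: [0.8, 0.6, -0.3]
width: 0.168
grasp_force: 45.0
```

Run:
```python
from h import *
feel(hk(-75,22,281,38))
im=camera("side")[95:185,225:345,::-1];cv2.imwrite("pics/m6.png",cv2.resize(im,(800,600),interpolation=cv2.INTER_CUBIC))
a=cv2.imread("pics/m5.png").astype(int);b=cv2.imread("pics/m6.png").astype(int)
d=np.abs(a-b).sum(2)[400:580,430:600];print(d.mean(),(d>40).sum())
```

```text
13.45 cab F [ 0.49  0.24 -1.29] T [-0.06  0.5  -0.  ] [ 1.2  0.1 -0.2]
19.467058823529413 3996
```

Run:
```python
from h import *
y=-19
plan(hk(-75,22,281,38),hk(-75,0,285,38),hk(-60,y,302,38),hk(-45,y,316,38),hk(-28,y,320,38))
```

```text
[np.float64(1.6), np.float64(22.0), np.float64(-3.7)] [np.float64(0.0), np.float64(0.0), np.float64(0.0)]   at [0.435 0.002 0.167]
[np.float64(22.0), np.float64(41.0), np.float64(-13.5)] [np.float64(0.0), np.float64(0.0), np.float64(0.0)]   at [0.459 0.006 0.184]
[np.float64(41.3), np.float64(41.0), np.float64(-20.5)] [np.float64(0.0), np.float64(0.0), np.float64(0.0)]   at [0.466 0.02  0.198]
[np.float64(58.5), np.float64(41.0), np.float64(-17.5)] [np.float64(0.0), np.float64(0.0), np.float64(0.0)]   at [0.473 0.035 0.202]
```

Emit:
send_rows([
  [[1,11,-2],[0,0,0]],
  [[1.6,22,-3.7],[0,0,0]],
  [[12,32,-8],[0,0,0]],
  [[22.1,41,-13.5],[0,0,0]],
  [[32,41,-17],[0,0,0]],
  [[41.4,41,-20.5],[0,0,0]],
  [[50,41,-19],[0,0,0]],
  [[58.6,41,-17.5],[0,0,0]],
  [[58.6,41,-17.5],[0,0,0]],
])

```text
clock: 14.4
tool_pos: [0.4738, 0.0356, 0.2021]
tool_rot: [-2.468, -1.51, -0.506]
force: [-0.1, -0.6, -1.1]
width: 0.167
grasp_force: 45.0
```

Emit:
send_rows([
  [[-2,0,4.6],[0,0,0]],
  [[-3.9,0,9.2],[0,0,0]],
  [[-5.9,0,13.8],[0,0,0]],
  [[-7.8,0,18.4],[0,0,0]],
  [[-7.8,0,18.4],[0,0,0]],
])

```text
clock: 14.9
tool_pos: [0.4723, 0.0337, 0.1803]
tool_rot: [-2.469, -1.505, -0.501]
force: [1.2, -0.6, -1.9]
width: 0.169
grasp_force: 45.0
```

Run:
```python
from h import *
feel(hk(-28,-19,300,38))
```

```text
15.1 cab F [ 0.32  0.48 -1.1 ] T [-0.06  0.51 -0.01] [ 0.9 -0.  -0.1]
```

Emit:
send_rows([
  [[-3,0,7],[0,0,0]],
  [[-6.3,0,14.7],[0,0,0]],
  [[-6.3,0,14.7],[0,0,0]],
  [[-11,0,12.7],[0,0,0]],
  [[-16,0,10.6],[0,0,0]],
  [[-21,0,8.5],[0,0,0]],
  [[-26,0,6.4],[0,0,0]],
  [[-31,0,4.2],[0,0,0]],
  [[-31,0,4.2],[0,0,0]],
])

```text
clock: 16.0
tool_pos: [0.4603, 0.0089, 0.1652]
tool_rot: [-2.471, -1.505, -0.503]
force: [0.5, -0.3, -1.6]
width: 0.169
grasp_force: 45.0
```

Run:
```python
from h import *
feel(hk(-55,-19,284,38))
```

```text
16.2 cab F [-0.04  0.35 -1.31] T [-0.07  0.5  -0.01] [ 0.6  0.1 -0.1]
```

Run:
```python
from h import *
a=cv2.imread("pics/side0.png").astype(int);cur=camera("side")[:,:,::-1];cv2.imwrite("pics/s7.png",cur);b=cur.astype(int)
m5=cv2.imread("pics/m5.png");m6=cv2.imread("pics/m6.png")
for Y in(-50,-70,-90,-105):
  for Z in(170,190,210,225):
    u,v=proj("side",cab([(-.016,Y/1e3,Z/1e3)]))[0].round().astype(int)
    f=lambda i:i[v-1:v+2,u-1:u+2].mean().round(1)
    k=800/120;g=lambda i:i[int((v-95)*k):int((v-95)*k)+10,int((u-225)*k):int((u-225)*k)+10].mean().round(1)
    print(Y,Z,(u,v),f(a),g(m5),g(m6),f(b))
i=cur[85:195,220:350];cv2.imwrite("pics/m7.png",cv2.resize(cv2.convertScaleAbs(i,alpha=1.6,beta=0),(780,600*110//100-60),interpolation=cv2.INTER_CUBIC))
```

```text
-50 170 (np.int64(297), np.int64(175)) 70.3 65.9 65.2 67.0
-50 190 (np.int64(297), np.int64(170)) 71.6 67.0 64.7 66.2
-50 210 (np.int64(297), np.int64(165)) 72.6 65.5 65.1 64.5
-50 225 (np.int64(297), np.int64(161)) 71.8 97.2 110.7 103.3
-70 170 (np.int64(302), np.int64(176)) 71.2 63.6 63.2 63.4
-70 190 (np.int64(302), np.int64(171)) 71.9 66.6 66.0 67.1
-70 210 (np.int64(302), np.int64(166)) 70.8 69.5 64.4 66.0
-70 225 (np.int64(302), np.int64(162)) 71.2 69.3 67.3 65.1
-90 170 (np.int64(308), np.int64(177)) 71.0 65.4 63.8 63.4
-90 190 (np.int64(308), np.int64(172)) 71.4 66.9 63.7 64.2
-90 210 (np.int64(308), np.int64(166)) 76.1 69.6 67.8 72.2
-90 225 (np.int64(308), np.int64(163)) 92.0 92.1 89.3 89.9
-105 170 (np.int64(312), np.int64(177)) 72.5 68.8 63.2 63.9
-105 190 (np.int64(312), np.int64(172)) 71.8 65.8 62.8 63.5
-105 210 (np.int64(312), np.int64(167)) 69.7 66.0 61.2 63.7
-105 225 (np.int64(312), np.int64(163)) 73.3 70.2 74.3 79.2
```

View pics/m7.png

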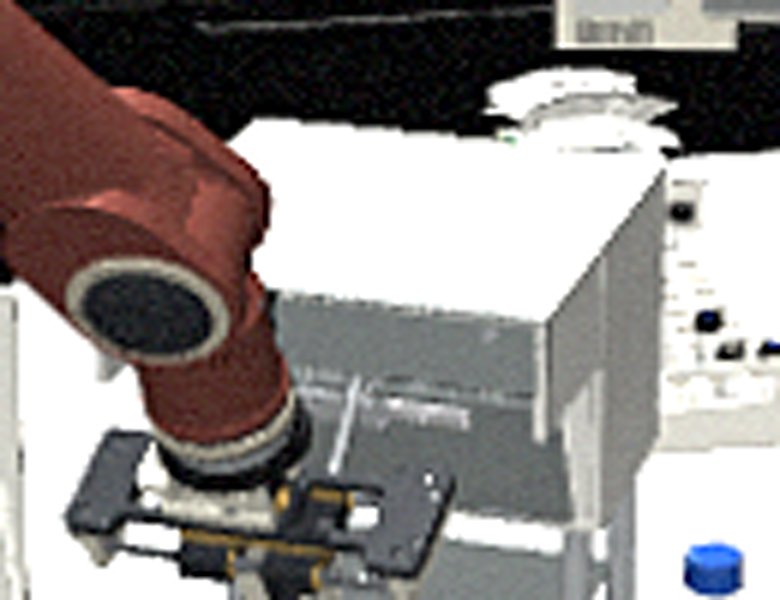

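Run:
```python
from h import *
a=cv2.imread("pics/side0.png",0);b=cv2.imread("pics/s7.png",0)
up=lambda i:cv2.resize(i[145:185,278:322],None,fx=6,fy=6,interpolation=cv2.INTER_CUBIC)
o=np.vstack([up(a),up(b)]);cv2.imwrite("pics/m8.png",cv2.resize(cv2.convertScaleAbs(o,alpha=1.8),None,fx=1.2,fy=1.2))
m5=cv2.resize(cv2.imread("pics/m5.png",0),(120,90),interpolation=cv2.INTER_AREA)
m6=cv2.resize(cv2.imread("pics/m6.png",0),(120,90),interpolation=cv2.INTER_AREA)
for n,i,x0,y0 in(("0",a,0,0),("m5",m5,225,95),("m6",m6,225,95),("now",b,0,0)):
    prof=i[150-y0:182-y0,290-x0:298-x0].mean(1);print(n,prof.round().astype(int).tolist())
for Z in (200,210,220,230,240):print(Z,proj("side",cab([(-.016,-.04,Z/1e3)]))[0])
```

```text
0 [73, 72, 72, 70, 69, 78, 106, 96, 73, 70, 69, 73, 72, 72, 71, 72, 71, 71, 71, 72, 70, 70, 70, 70, 71, 70, 66, 76, 97, 188, 230, 235]
m5 [75, 75, 76, 74, 76, 76, 70, 74, 117, 120, 104, 86, 66, 65, 67, 67, 67, 66, 66, 66, 68, 65, 67, 66, 66, 66, 63, 68, 101, 194, 237, 241]
m6 [75, 76, 75, 75, 74, 70, 81, 82, 68, 106, 122, 107, 93, 73, 64, 65, 66, 65, 64, 65, 64, 64, 64, 62, 64, 62, 60, 66, 103, 194, 237, 241]
now [76, 75, 74, 76, 76, 70, 81, 85, 62, 109, 124, 107, 95, 72, 64, 65, 66, 66, 66, 64, 65, 63, 73, 67, 53, 66, 64, 56, 65, 94, 126, 136]
200 [293.91892199 167.03731892]
210 [293.85292754 164.47735365]
220 [293.78661298 161.89982537]
230 [293.71997786 159.30460369]
240 [293.65302175 156.69155789]
```

View pics/m8.png

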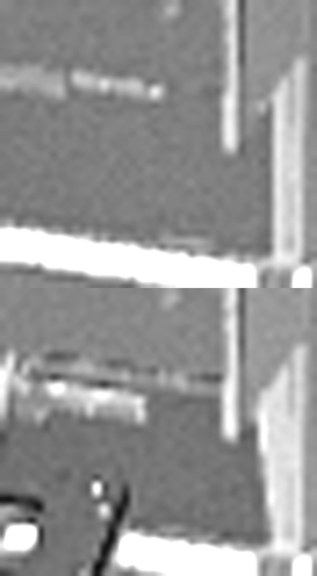

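Run:
```python
from h import *
def hp(x,y,z,th): # shut rel hinge -> cab (mm)
    c,s=np.cos(th),np.sin(th);return ((-8+x*c-z*s)/1e3,y/1e3,(155+z*c+x*s)/1e3)
for th in(0,.04,.1,.15,.2,.25,.3,.35,.4):
    print(th,"label v",proj("side",cab([hp(-8,-40,86,th)]))[0].round(1),"bar",np.round(np.array(hp(-34,0,122,th))*1e3),"plate top back",np.round(np.array(hp(0,0,104,th))*1e3),"elbow",np.round(np.array(hp(-17,0,117,th))*1e3))
```

```text
0 label v [293.6 156.4] bar [-42.   0. 277.] plate top back [ -8.   0. 259.] elbow [-25.   0. 272.]
0.04 label v [293.3 157. ] bar [-47.   0. 276.] plate top back [-12.   0. 259.] elbow [-30.   0. 271.]
0.1 label v [292.8 157.9] bar [-54.   0. 273.] plate top back [-18.   0. 258.] elbow [-37.   0. 270.]
0.15 label v [292.4 158.7] bar [-60.   0. 271.] plate top back [-24.   0. 258.] elbow [-42.   0. 268.]
0.2 label v [292.  159.5] bar [-66.   0. 268.] plate top back [-29.   0. 257.] elbow [-48.   0. 266.]
0.25 label v [291.7 160.4] bar [-71.   0. 265.] plate top back [-34.   0. 256.] elbow [-53.   0. 264.]
0.3 label v [291.3 161.4] bar [-77.   0. 262.] plate top back [-39.   0. 254.] elbow [-59.   0. 262.]
0.35 label v [290.9 162.4] bar [-82.   0. 258.] plate top back [-44.   0. 253.] elbow [-64.   0. 259.]
0.4 label v [290.5 163.4] bar [-87.   0. 254.] plate top back [-48.   0. 251.] elbow [-69.   0. 256.]
```

The label rows show the hatch has already swung to about 0.26 rad, so the first try at y=0 had hooked. The later tries came down behind the hatch plate. I'll re-enter at y=0 for the new angle.

```bash
cat >> h.py <<'E'
def hp(x,y,z,th):
    c,s=np.cos(th),np.sin(th);return (-8+x*c-z*s,y,155+z*c+x*s)
def sw(th,p,y=0,dx=6,dz=6):
    b=hp(-34,y,122,th);return hk(b[0]+dx,y,b[2]+dz,p)
E
python3 - <<'E'
from h import *
plan(hk(-55,-19,284,38),hk(-56,-19,305,38),hk(-58,0,306,38));print()
plan(hk(-58,0,306,38),hk(-58,0,290,38),hk(-58,0,271,38));print()
plan(hk(-58,0,271,38),*[sw(t,38) for t in(.3,.35,.4,.45,.5)])
E
```

```text
[np.float64(7.3), np.float64(0.0), np.float64(-19.7)] [np.float64(0.0), np.float64(0.0), np.float64(0.0)]   at [0.461 0.01  0.187]
[np.float64(5.8), np.float64(-19.0), np.float64(-21.4)] [np.float64(0.0), np.float64(0.0), np.float64(0.0)]   at [0.443 0.017 0.188]

[np.float64(-6.3), np.float64(0.0), np.float64(14.7)] [np.float64(0.0), np.float64(0.0), np.float64(0.0)]   at [0.443 0.017 0.172]
[np.float64(-13.7), np.float64(0.0), np.float64(32.2)] [np.float64(0.0), np.float64(0.0), np.float64(0.0)]   at [0.443 0.017 0.153]

[np.float64(-12.9), np.float64(-0.0), np.float64(-1.7)] [np.float64(0.0), np.float64(0.0), np.float64(0.0)]   at [0.437 0.006 0.149]
[np.float64(-19.1), np.float64(-0.0), np.float64(-0.4)] [np.float64(0.0), np.float64(0.0), np.float64(0.0)]   at [0.435 0.001 0.146]
[np.float64(-25.3), np.float64(-0.0), np.float64(1.1)] [np.float64(0.0), np.float64(0.0), np.float64(0.0)]   at [ 0.432 -0.004  0.142]
[np.float64(-31.3), np.float64(-0.0), np.float64(2.9)] [np.float64(0.0), np.float64(0.0), np.float64(0.0)]   at [ 0.43  -0.008  0.138]
[np.float64(-37.3), np.float64(-0.0), np.float64(5.1)] [np.float64(0.0), np.float64(0.0), np.float64(0.0)]   at [ 0.428 -0.012  0.134]
```

Emit:
send_rows([
  [[3.6,0,-9.8],[0,0,0]],
  [[7.3,0,-19.7],[0,0,0]],
  [[6.5,9.5,-20.5],[0,0,0]],
  [[5.8,19,-21.4],[0,0,0]],
  [[5.8,19,-21.4],[0,0,0]],
])

```text
clock: 16.75
tool_pos: [0.4774, -0.0019, 0.1868]
tool_rot: [-2.471, -1.505, -0.504]
force: [1.7, 1.8, -4.7]
width: 0.171
grasp_force: 45.0
```

Emit:
send_rows([
  [[-1.2,0,2.8],[0,0,0]],
  [[-1.2,-8,2.8],[0,0,0]],
  [[-1.2,-16,2.8],[0,0,0]],
  [[-1.2,-16,2.8],[0,0,0]],
])

```text
clock: 17.15
tool_pos: [0.46, 0.0066, 0.184]
tool_rot: [-2.469, -1.507, -0.5]
force: [0.3, 0.8, -1.1]
width: 0.167
grasp_force: 45.0
```

Run:
```python
from h import *
feel(hk(-58,-22,303,38))
```

```text
17.35 cab F [ 0.51  0.09 -1.36] T [-0.05  0.54  0.03] [ 0.9  0.1 -0.1]
```

Emit:
send_rows([
  [[0,-8,0],[0,0,0]],
  [[0,-15,0],[0,0,0]],
  [[0,-22,0],[0,0,0]],
  [[0,-22,0],[0,0,0]],
  [[-2,-22,4.6],[0,0,0]],
  [[-4,-22,9.2],[0,0,0]],
  [[-6.3,-22,14.7],[0,0,0]],
  [[-6.3,-22,14.7],[0,0,0]],
])

```text
clock: 18.15
tool_pos: [0.4418, 0.016, 0.1672]
tool_rot: [-2.469, -1.506, -0.501]
force: [-0.3, -0.1, -1.7]
width: 0.171
grasp_force: 45.0
```

Run:
```python
from h import *
feel(hk(-58,0,287,38))
```

```text
18.35 cab F [-0.23 -0.01 -1.07] T [-0.06  0.5  -0.  ] [ 0.9 -0.  -0.2]
```

Free so far. I'll go down to 271 and pull along the arc to about 0.4 rad, reading the force while moving.

Emit:
send_rows([
  [[-2,0,4.6],[0,0,0]],
  [[-4,0,9.2],[0,0,0]],
  [[-6.3,0,14.7],[0,0,0]],
  [[-6.3,0,14.7],[0,0,0]],
  [[-12.5,0,14],[0,0,0]],
  [[-19.2,0,13],[0,0,0]],
  [[-25.4,0,14.3],[0,0,0]],
])

```text
clock: 19.05
tool_pos: [0.434, -0.0002, 0.1451]
tool_rot: [-2.469, -1.507, -0.504]
force: [0.6, 3.0, -3.0]
width: 0.17
grasp_force: 45.0
```

Emit:
send_rows([
  [[-6.2,0,1.5],[0,0,0]],
])

```text
clock: 19.15
tool_pos: [0.4316, -0.0047, 0.1411]
tool_rot: [-2.469, -1.507, -0.503]
force: [1.8, 3.5, -2.4]
width: 0.17
grasp_force: 45.0
```

Emit:
send_rows([
  [[-6,0,1.8],[0,0,0]],
])

```text
clock: 19.25
tool_pos: [0.4293, -0.009, 0.137]
tool_rot: [-2.469, -1.507, -0.503]
force: [0.2, 3.1, -2.2]
width: 0.166
grasp_force: 45.0
```

Run:
```python
from h import *
feel(sw(.45,38))
i=camera("side")[:,:,::-1];cv2.imwrite("pics/s8.png",i);g=cv2.cvtColor(i,cv2.COLOR_BGR2GRAY)
print(g[150:185,290:298].mean(1).round().astype(int).tolist())
```

```text
19.45 cab F [ 1.53  0.42 -2.1 ] T [-0.03  0.52  0.07] [ 1.5 -0.1 -0.1]
[76, 76, 77, 76, 76, 80, 67, 90, 130, 142, 145, 134, 108, 77, 74, 124, 110, 74, 62, 58, 59, 60, 59, 60, 59, 58, 54, 64, 100, 200, 238, 242, 219, 132, 77]
```

Run:
```python
from h import *
a=sw(.45,38)
plan(a,*[sw(t,38-6*(t-.45)/.95) for t in np.arange(.53,1.0,.08)]);print()
plan(sw(.93,38-6*.48/.95),*[sw(t,38-6*(t-.45)/.95) for t in(1.01,1.09,1.17,1.25,1.32,1.38,1.42)])
```

```text
[np.float64(-10.0), np.float64(-0.0), np.float64(2.1)] [np.float64(0.0), np.float64(-0.5), np.float64(-0.0)]   at [ 0.426 -0.015  0.132]
[np.float64(-19.7), np.float64(0.0), np.float64(5.0)] [np.float64(-0.0), np.float64(-1.0), np.float64(-0.0)]   at [ 0.423 -0.022  0.126]
[np.float64(-28.9), np.float64(-0.0), np.float64(8.6)] [np.float64(0.0), np.float64(-1.5), np.float64(-0.0)]   at [ 0.419 -0.029  0.119]
[np.float64(-37.8), np.float64(0.0), np.float64(12.8)] [np.float64(0.0), np.float64(-2.0), np.float64(0.0)]   at [ 0.417 -0.034  0.111]
[np.float64(-46.1), np.float64(-0.0), np.float64(17.7)] [np.float64(-0.0), np.float64(-2.5), np.float64(0.0)]   at [ 0.414 -0.039  0.104]
[np.float64(-53.9), np.float64(-0.0), np.float64(23.2)] [np.float64(0.0), np.float64(-3.0), np.float64(-0.0)]   at [ 0.412 -0.044  0.095]

[np.float64(-6.9), np.float64(-0.0), np.float64(6.4)] [np.float64(-0.0), np.float64(-0.5), np.float64(0.0)]   at [ 0.41  -0.048  0.087]
[np.float64(-13.1), np.float64(0.0), np.float64(13.4)] [np.float64(0.0), np.float64(-1.0), np.float64(-0.0)]   at [ 0.408 -0.051  0.078]
[np.float64(-18.6), np.float64(-0.0), np.float64(20.7)] [np.float64(0.0), np.float64(-1.5), np.float64(-0.0)]   at [ 0.407 -0.053  0.07 ]
[np.float64(-23.3), np.float64(0.0), np.float64(28.4)] [np.float64(-0.0), np.float64(-2.0), np.float64(-0.0)]   at [ 0.406 -0.055  0.061]
[np.float64(-26.9), np.float64(0.0), np.float64(35.4)] [np.float64(-0.0), np.float64(-2.5), np.float64(0.0)]   at [ 0.406 -0.056  0.053]
[np.float64(-29.4), np.float64(0.0), np.float64(41.6)] [np.float64(-0.0), np.float64(-2.8), np.float64(-0.0)]   at [ 0.405 -0.056  0.046]
[np.float64(-30.9), np.float64(0.0), np.float64(45.8)] [np.float64(-0.0), np.float64(-3.1), np.float64(-0.0)]   at [ 0.405 -0.056  0.042]
```

Emit:
send_rows([
  [[-5,0,1],[0,-0.2,0]],
  [[-10,0,2.1],[0,-0.5,0]],
  [[-15,0,3.5],[0,-0.7,0]],
  [[-19.7,0,5],[0,-1,0]],
  [[-24.3,0,6.8],[0,-1.2,0]],
  [[-28.9,0,8.6],[0,-1.5,0]],
  [[-33.4,0,10.7],[0,-1.7,0]],
  [[-37.8,0,12.8],[0,-2,0]],
  [[-42,0,15.2],[0,-2.2,0]],
  [[-46.1,0,17.7],[0,-2.5,0]],
  [[-50,0,20.4],[0,-2.7,0]],
  [[-53.9,0,23.2],[0,-3,0]],
])

```text
clock: 20.7
tool_pos: [0.4113, -0.0447, 0.0948]
tool_rot: [-2.501, -1.527, -0.442]
force: [2.8, 4.2, -2.3]
width: 0.169
grasp_force: 45.0
```

Run:
```python
from h import *
feel(sw(.93,35))
```

```text
20.9 cab F [ 4.34 -0.33 -3.07] T [-0.07  0.11 -0.04] [ 1.3  0.1 -0.2]
```

Run:
```python
from h import *
a=sw(.93,38-6*.48/.95)
plan(a,*[sw(t,38-6*(t-.45)/.95,0,10,5) for t in(.93,1.01,1.09,1.17,1.25,1.32,1.38,1.42)],sw(1.44,32,0,10,3))
```

```text
[np.float64(3.4), np.float64(-0.0), np.float64(2.3)] [np.float64(0.0), np.float64(0.0), np.float64(0.0)]   at [ 0.413 -0.04   0.094]
[np.float64(-3.4), np.float64(-0.0), np.float64(8.7)] [np.float64(-0.0), np.float64(-0.5), np.float64(0.0)]   at [ 0.411 -0.044  0.086]
[np.float64(-9.6), np.float64(0.0), np.float64(15.7)] [np.float64(0.0), np.float64(-1.0), np.float64(-0.0)]   at [ 0.41  -0.047  0.077]
[np.float64(-15.1), np.float64(0.0), np.float64(23.0)] [np.float64(0.0), np.float64(-1.5), np.float64(-0.0)]   at [ 0.409 -0.05   0.069]
[np.float64(-19.9), np.float64(0.0), np.float64(30.7)] [np.float64(-0.0), np.float64(-2.0), np.float64(-0.0)]   at [ 0.408 -0.051  0.06 ]
[np.float64(-23.5), np.float64(0.0), np.float64(37.7)] [np.float64(-0.0), np.float64(-2.5), np.float64(0.0)]   at [ 0.407 -0.052  0.052]
[np.float64(-26.0), np.float64(0.0), np.float64(43.9)] [np.float64(-0.0), np.float64(-2.8), np.float64(-0.0)]   at [ 0.407 -0.052  0.045]
[np.float64(-27.5), np.float64(-0.0), np.float64(48.1)] [np.float64(-0.0), np.float64(-3.1), np.float64(-0.0)]   at [ 0.407 -0.052  0.041]
[np.float64(-28.6), np.float64(0.0), np.float64(52.8)] [np.float64(0.0), np.float64(-3.0), np.float64(-0.0)]   at [ 0.408 -0.052  0.036]
```

Emit:
send_rows([
  [[3.4,0,2.3],[0,0,0]],
  [[0,0,5.5],[0,-0.2,0]],
  [[-3.4,0,8.7],[0,-0.5,0]],
  [[-6.5,0,12],[0,-0.7,0]],
  [[-9.6,0,15.7],[0,-1,0]],
  [[-12.4,0,19.3],[0,-1.2,0]],
  [[-15.1,0,23],[0,-1.5,0]],
  [[-17.5,0,26.8],[0,-1.7,0]],
  [[-19.9,0,30.7],[0,-2,0]],
  [[-21.7,0,34.2],[0,-2.2,0]],
  [[-23.5,0,37.7],[0,-2.5,0]],
])

```text
clock: 22.0
tool_pos: [0.4086, -0.0515, 0.0518]
tool_rot: [-2.524, -1.545, -0.393]
force: [4.9, 7.7, 0.9]
width: 0.172
grasp_force: 45.0
```

Run:
```python
from h import *
feel(sw(1.32,32.5,0,10,5))
```

```text
22.2 cab F [ 8.05 -0.28 -0.44] T [-0.11 -0.85 -0.09] [-0.9 -0.7 -0.5]
```

Emit:
send_rows([
  [[-1.3,0,3.1],[0,-0.1,0]],
  [[-2.5,0,6.2],[0,-0.3,0]],
  [[-4,0,10.4],[0,-0.6,0]],
  [[-4,0,10.4],[0,-0.6,0]],
])

```text
clock: 22.6
tool_pos: [0.4072, -0.0528, 0.0403]
tool_rot: [-2.531, -1.548, -0.378]
force: [3.1, 5.3, -0.8]
width: 0.172
grasp_force: 45.0
```

Run:
```python
from h import *
feel(sw(1.42,32,0,10,5))
i=camera("side")[:,:,::-1];j=camera("top")[:,:,::-1]
a=cv2.resize(i[105:225,210:370],(400,300),interpolation=cv2.INTER_CUBIC);b=cv2.resize(cv2.convertScaleAbs(j[200:320,180:340],alpha=1.5),(400,300),interpolation=cv2.INTER_CUBIC)
q=proj("side",cab(np.array([hp(-8,y,104,th) for th in(1.2,1.4) for y in(-115,115)])/1e3))
q=((q-[210,105]+.5)*2.5).astype(int)
cv2.line(a,q[0],q[1],(0,255,0),1);cv2.line(a,q[2],q[3],(0,0,255),1)
cv2.imwrite("pics/m9.png",np.hstack([a,b]))
```

```text
22.8 cab F [ 6.82 -0.16 -0.98] T [-0.03 -0.46  0.01] [ 0.9 -0.1  0.1]
```

View pics/m9.png

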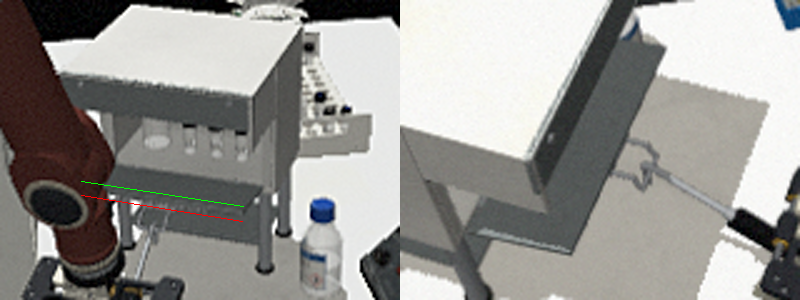

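Run:
```python
from h import *
a=sw(1.42,38-6*.97/.95,0,10,5);p=38-6*.97/.95
plan(a,sw(1.42,p,0,14,5),sw(1.42,p,0,14,0),sw(1.42,p,0,14,-4),sw(1.42,p,0,14,-8))
```

```text
[np.float64(3.8), np.float64(0.0), np.float64(1.2)] [np.float64(0.0), np.float64(0.0), np.float64(0.0)]   at [ 0.409 -0.049  0.041]
[np.float64(2.4), np.float64(0.0), np.float64(5.9)] [np.float64(0.0), np.float64(0.0), np.float64(0.0)]   at [ 0.409 -0.049  0.036]
[np.float64(1.2), np.float64(0.0), np.float64(9.8)] [np.float64(0.0), np.float64(0.0), np.float64(0.0)]   at [ 0.409 -0.049  0.032]
[np.float64(0.1), np.float64(0.0), np.float64(13.6)] [np.float64(0.0), np.float64(0.0), np.float64(0.0)]   at [ 0.409 -0.049  0.028]
```

Emit:
send_rows([
  [[3.8,0,1.2],[0,0,0]],
  [[3,0,3.6],[0,0,0]],
  [[2.3,0,6],[0,0,0]],
  [[1.5,0,8.5],[0,0,0]],
  [[1.5,0,8.5],[0,0,0]],
])

```text
clock: 23.4
tool_pos: [0.4096, -0.0495, 0.0329]
tool_rot: [-2.532, -1.547, -0.38]
force: [1.5, 3.5, 4.5]
width: 0.168
grasp_force: 45.0
```

```bash
cat >> h.py <<'E'
def edge():
    i=cv2.cvtColor(camera("side"),cv2.COLOR_RGB2GRAY)
    for th in np.arange(1.1,1.46,.05):
        q=proj("side",cab(np.array([hp(-8,y,104,th) for y in np.linspace(-105,-20,12)])/1e3)).astype(np.float32)
        print(round(th,2),cv2.remap(i,q[None],None,cv2.INTER_LINEAR)[0].tolist())
E
python3 - <<'E'
from h import *
feel();edge()
E
```

```text
23.6 cab F [3.59 0.29 4.81] T [-0.02 -1.29  0.02] 
1.1 [77, 74, 77, 78, 77, 78, 77, 76, 78, 77, 77, 75]
1.15 [76, 79, 77, 78, 76, 77, 77, 78, 76, 74, 79, 77]
1.2 [77, 78, 76, 77, 76, 77, 77, 75, 80, 77, 76, 77]
1.25 [82, 88, 79, 80, 87, 81, 81, 93, 75, 82, 85, 76]
1.3 [80, 83, 84, 78, 82, 86, 82, 85, 84, 84, 86, 88]
1.35 [79, 78, 81, 80, 77, 80, 74, 89, 90, 81, 91, 123]
1.4 [81, 79, 80, 84, 83, 82, 79, 81, 83, 80, 80, 104]
1.45 [80, 82, 80, 81, 82, 82, 78, 81, 82, 86, 82, 83]
```

Emit:
send_rows([
  [[-0.5,0,2],[0,0,0]],
  [[-1.1,0,4],[0,0,0]],
  [[-1.1,0,4],[0,0,0]],
])

```text
clock: 23.95
tool_pos: [0.4107, -0.0482, 0.0294]
tool_rot: [-2.53, -1.55, -0.383]
force: [3.6, 6.2, 7.4]
width: 0.172
grasp_force: 45.0
```

```bash
cat >> h.py <<'E'
def fit_edge():
    i=cv2.cvtColor(camera("side"),cv2.COLOR_RGB2GRAY)
    for th in np.arange(1.2,1.56,.02):
        q=proj("side",cab(np.array([hp(0,y,104,th) for y in np.linspace(-110,-40,60)])/1e3)).astype(np.float32)
        v=cv2.remap(i,q[None],None,cv2.INTER_LINEAR)[0];print(round(th,2),round(float(v.mean()),1),end="; ")
E
python3 - <<'E'
from h import *
feel();fit_edge()
E
```

```text
24.15 cab F [6.71 0.23 8.13] T [-0.01 -2.09  0.05] 
1.2 77.3; 1.22 77.3; 1.24 76.8; 1.26 76.5; 1.28 76.2; 1.3 75.3; 1.32 80.5; 1.34 85.7; 1.36 85.7; 1.38 84.7; 1.4 82.6; 1.42 81.8; 1.44 82.0; 1.46 82.0; 1.48 81.7; 1.5 81.7; 1.52 81.5; 1.54 81.8; 1.56 81.9;
```

Emit:
send_rows([
  [[2.2,0,-7.6],[0,0,0]],
  [[5,0,-9.5],[0,0,0]],
  [[7.7,0,-12.2],[0,0,0]],
  [[7.7,0,-12.2],[0,0,0]],
])

```text
clock: 24.6
tool_pos: [0.4101, -0.0474, 0.0425]
tool_rot: [-2.535, -1.545, -0.376]
force: [0.2, 0.3, -1.0]
width: 0.166
grasp_force: 45.0
```

Run:
```python
from h import *
feel();fit_edge()
```

```text
24.8 cab F [ 0.35  0.16 -1.5 ] T [-0.06  0.41 -0.03] 
1.2 77.0; 1.22 77.1; 1.24 76.8; 1.26 76.2; 1.28 75.7; 1.3 75.7; 1.32 80.4; 1.34 85.5; 1.36 85.5; 1.38 83.7; 1.4 81.7; 1.42 81.9; 1.44 82.3; 1.46 82.2; 1.48 82.0; 1.5 82.1; 1.52 82.1; 1.54 82.4; 1.56 82.0;
```

Emit:
send_rows([
  [[2.2,0,-7.6],[0,0,0]],
  [[4.5,0,-15.3],[0,0,0]],
  [[6.7,0,-23],[0,0,0]],
  [[9,0,-30.6],[0,0,0]],
  [[11.2,0,-38.2],[0,0,0]],
  [[13.5,0,-46],[0,0,0]],
  [[13.5,0,-46],[0,0,0]],
])

```text
clock: 25.55
tool_pos: [0.4107, -0.0473, 0.0915]
tool_rot: [-2.535, -1.547, -0.379]
force: [0.1, -0.5, -0.9]
width: 0.169
grasp_force: 45.0
```

Run:
```python
from h import *
feel()
im={n:camera(n) for n in C}
for n in C: cv2.imwrite(f"pics/u_{n}.png",im[n][:,:,::-1])
s,t,M=st();print(s["joint_pos"].round(2))
p=np.radians(38-6*.97/.95);a=sw(1.42,38-6*.97/.95,0,10,5)
# commanded now
d=np.array([1.5-1.1+7.7+13.5,0,8.5+4-12.2-46])/1e3;t=a[0]+a[1]@d;G=a[1];print(t)
yaw=CB[2];px=np.array([np.cos(yaw)*np.cos(p),np.sin(yaw)*np.cos(p),np.sin(p)]);pz=np.array([-np.cos(yaw)*np.sin(p),-np.sin(yaw)*np.sin(p),np.cos(p)])
o=t-.019*G[:,2]-GX*px
out=[]
for n in C:
    k=3.333
    for sl,col in((0,(0,0,255)),):
        L=np.array([o+u*px+w*pz for u,w in((-.058,0),(.148,0),(.1537,-.004),(.1377,-.027))])
        q=proj(n,L);x0,y0=(q[2]-[60,45]).astype(int)
        i=cv2.resize(cv2.convertScaleAbs(im[n][y0:y0+90,x0:x0+120,::-1],alpha=1.4),(400,300),interpolation=cv2.INTER_CUBIC);j=i.copy()
        cv2.polylines(j,[((q-[x0,y0]+.5)*k).astype(int).reshape(-1,1,2)],False,col,1)
    out.append(np.vstack([i,j]))
cv2.imwrite("pics/m10.png",np.hstack(out))
```

```text
25.75 cab F [-0.02  0.01 -1.34] T [-0.04  0.38  0.02] 
[ 0.61  0.52 -0.47  2.28 -0.19  0.31 -0.09]
[ 0.41065867 -0.04572367  0.09084861]
```

View pics/m10.png

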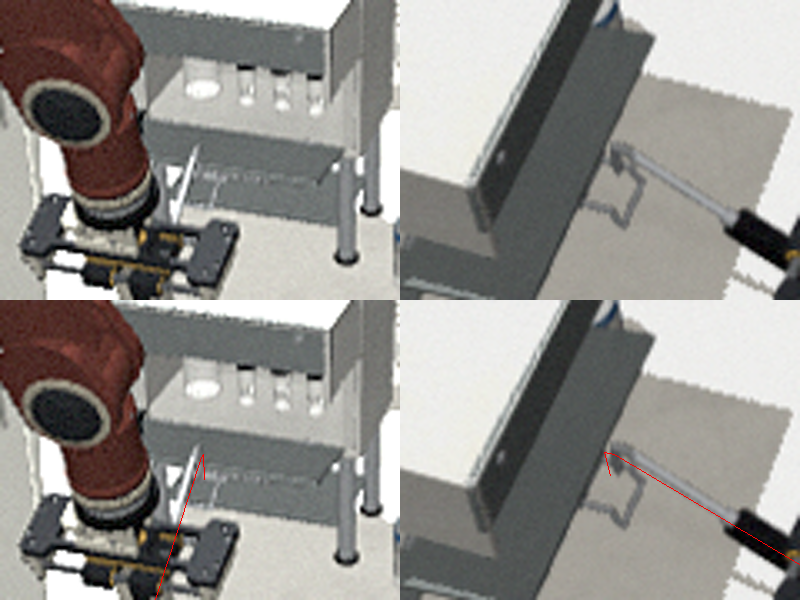

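The pole is unhooked and above the bar, and the hatch is down. The hook sits about 3 px off the prediction: top crop (617, 147) against (604, 152), side crop (195, 148) against (203, 153). The pole has slipped slightly in the grip, so I'll fit how much.

Run:
```python
from h import *
p=np.radians(38-6*.97/.95);a=sw(1.42,38-6*.97/.95,0,10,5);yaw=CB[2]
d=np.array([21.6,0,-45.7])/1e3;t=a[0]+a[1]@d;G=a[1];g=t-.019*G[:,2]
def pts(v,P):
    dp,dy,ds=v;pp=p+dp;yy=yaw+dy
    px=np.array([np.cos(yy)*np.cos(pp),np.sin(yy)*np.cos(pp),np.sin(pp)]);pz=np.array([-np.cos(yy)*np.sin(pp),-np.sin(yy)*np.sin(pp),np.cos(pp)])
    o=g+(-GX+ds)*px
    return np.array([o+u*px+w*pz for u,w in P])
q0={n:(proj(n,pts((0,0,0),[(.1537,-.004)]))[0]-[60,45]).astype(int) for n in C}
T1=[(.1537,-.004),(.1377,-.027),(.058,0)]
obs={"top":(T1,np.array([(617,147),(617,169),(737,221)])-[400,0]),"side":(T1[:1],np.array([(195,149)]))}
def f(v):
    r=[]
    for n,(P,u) in obs.items():
        r.append((proj(n,pts(v,P))-(u/3.3333+q0[n]-.5)).ravel())
    return np.r_[np.concatenate(r),np.array(v[:2])*20]
r=least_squares(f,[0,0,0]);print("dp deg",np.degrees(r.x[:2]),"slide mm",r.x[2]*1e3,r.fun.round(1));print(f([0,0,0]).round(1))
for yo in (0,): plan((t,G),hk(-190,0,230,32),(t+[-.03,-.05,.06],G)); 
print(t,G.round(2))
```

```text
dp deg [5.25822271 0.47295402] slide mm -2.178478243598114 [-0.1  0.3  0.6  0.5 -0.9  0.   1.  -0.   1.8  0.2]
[-3.7  1.6 -1.9  2.  -3.1  0.2  2.6  1.6  0.   0. ]
[np.float64(-60.1), np.float64(-0.0), np.float64(-54.8)] [np.float64(0.0), np.float64(0.1), np.float64(-0.0)]   at [ 0.377 -0.111  0.126]
[np.float64(-38.3), np.float64(-3.8), np.float64(-74.3)] [np.float64(0.0), np.float64(0.0), np.float64(0.0)]   at [ 0.381 -0.096  0.151]
[ 0.41065867 -0.04572367  0.09084861] [[ 0.44  0.89  0.13]
 [ 0.85 -0.46  0.26]
 [ 0.29 -0.   -0.96]]
```

Emit:
send_rows([
  [[-6,0,-15],[0,0,0]],
  [[-18,0,-27],[0,0,0]],
  [[-32,0,-37],[0,0,0]],
  [[-46,0,-47],[0,0,0]],
  [[-60,0,-55],[0,0,0]],
  [[-60,0,-55],[0,0,0]],
])

```text
clock: 26.45
tool_pos: [0.3758, -0.1141, 0.1255]
tool_rot: [-2.537, -1.54, -0.376]
force: [0.8, -0.0, -1.5]
width: 0.166
grasp_force: 45.0
```

```bash
sed -i 's/^TILT=.*/TILT=np.radians(20.2);GX=-.0128/' h.py
python3 - <<'E'
from h import *
feel()
s,t,M=st();print(t,s["joint_pos"].round(2))
t0=np.array([.41065867,-.04572367,.09084861])
p=np.radians(38-6*.97/.95);G=gframe(CB[2],np.radians(15)-p);t1=t0+G@np.array([-.06,0,-.055]);print(t1)
B=tool_for_pole(POLE+[0,0,.1],PY,0);plan((t1,G),B)
r=R.from_matrix(G.T@B[1]).as_rotvec();print(np.degrees(np.linalg.norm(r)))
E
```

```text
26.65 cab F [ 0.18  0.34 -1.71] T [-0.05  0.41  0.01] 
[ 0.3765185  -0.11131805  0.12548234] [ 0.85  0.44 -0.52  2.25 -0.17  0.47  0.06]
[ 0.37704664 -0.11095435  0.12606493]
[np.float64(-109.3), np.float64(135.1), np.float64(-65.7)] [np.float64(2.7), np.float64(-28.7), np.float64(93.1)]   at [ 0.44  -0.283  0.157]
97.47036727241507
```

Emit:
send_rows([
  [[-9,11,-5.5],[0.2,-2.3,7.4]],
  [[-18,22,-11],[0.4,-4.6,14.9]],
  [[-27,34,-16],[0.7,-6.9,22.3]],
  [[-36,45,-22],[0.9,-9.2,29.8]],
  [[-45,56,-27],[1.1,-11.5,37.2]],
  [[-54,67,-33],[1.3,-13.8,44.7]],
  [[-63,78,-38],[1.5,-16.1,52.1]],
  [[-72,90,-44],[1.8,-18.4,59.6]],
  [[-81,101,-49],[2,-20.7,67]],
  [[-91,112,-55],[2.2,-23,74.5]],
  [[-100,124,-60],[2.5,-26.4,82]],
  [[-107,132,-64],[2.7,-28.2,89]],
])

```text
clock: 27.85
tool_pos: [0.4403, -0.2787, 0.1554]
tool_rot: [-2.943, 0.653, 0.499]
force: [-0.0, 0.2, -1.8]
width: 0.166
grasp_force: 45.0
```

Run:
```python
from h import *
p=np.radians(38-6*.97/.95);G=gframe(CB[2],np.radians(15)-p)
t1=np.array([.37704664,-.11095435,.12606493])
t2=t1+G@np.array([-.107,.132,-.064]);G2=G@R.from_rotvec(np.radians([2.7,-28.2,89])).as_matrix()
plan((t2,G2),tool_for_pole(POLE+[0,0,.1],PY,0))
s,t,M=st();print(delta(t,M,t2,G2))
```

```text
[np.float64(2.5), np.float64(2.8), np.float64(-1.9)] [np.float64(0.6), np.float64(-0.7), np.float64(4.0)]   at [ 0.44  -0.283  0.157]
(array([-1.3,  0.8, -0.4]), array([ 0.1, -0.1, -0.1]))
```

Emit:
send_rows([
  [[2.5,2.8,-1.9],[0.6,-0.7,4]],
  [[2.5,2.8,-1.9],[0.6,-0.7,4]],
  [[2.5,2.8,-1.9],[0.6,-0.7,4]],
])

```text
clock: 28.15
tool_pos: [0.44, -0.2827, 0.1565]
tool_rot: [-2.914, 0.751, 0.516]
force: [0.2, 0.9, -1.4]
width: 0.17
grasp_force: 45.0
```

Run:
```python
from h import *
feel(tool_for_pole(POLE+[0,0,.1],PY,0))
i=camera("side");cv2.imwrite("pics/h_side.png",i[:,:,::-1]);a=cv2.imread("pics/side0.png")[:,:,::-1]
L=T(POLE[0],POLE[1],PY,[(-.058,0,.075),(.058,0,.075),(.148,0,.075),(.1537,0,.071),(.1377,0,.048)])
q=proj("side",L);qh=proj("side",L+[0,0,.1]);print(q.round(1).tolist());print(qh.round(1).tolist())
# rod/handle profile: column-wise centre of dark handle near its front end, and rod vs background
for im,qq,n in((a,q,"rack"),(i,qh,"hover")):
    g=cv2.cvtColor(im,cv2.COLOR_RGB2GRAY).astype(int)
    for f in(.55,.7,.85,.95):
        c=qq[0]+(qq[1]-qq[0])*f;u=int(round(c[0]));v=int(round(c[1]));col=g[v-12:v+13,u]
        d=np.where(col<70)[0]-12;print(n,f,"dark centre offset",d.mean().round(1) if len(d) else None,len(d),col.tolist() if f==.95 else "")
    for f in(.3,.6,.9):
        c=qq[1]+(qq[2]-qq[1])*f;u=int(round(c[0]));v=int(round(c[1]));print(n,"rod",f,g[v-8:v+9,u].tolist())
```

```text
28.35 cab F [ 0.24 -0.27 -0.62] T [-0.36 -0.02  0.01] [ 0.5 -0.7 -0. ]
[[263.9, 281.2], [303.0, 290.6], [334.7, 298.2], [336.7, 299.7], [330.8, 304.4]]
[[261.6, 253.6], [302.5, 262.8], [335.8, 270.1], [337.9, 271.8], [331.7, 277.1]]
rack 0.55 dark centre offset 0.0 9 
rack 0.7 dark centre offset -1.0 9 
rack 0.85 dark centre offset 0.0 9 
rack 0.95 dark centre offset -0.5 8 [226, 226, 225, 225, 223, 229, 244, 105, 7, 23, 27, 10, 2, 25, 8, 0, 120, 244, 232, 239, 126, 126, 131, 129, 130]
rack rod 0.3 [225, 226, 228, 230, 230, 233, 219, 206, 115, 125, 75, 43, 47, 57, 60, 64, 68]
rack rod 0.6 [223, 224, 225, 226, 226, 228, 233, 206, 133, 102, 239, 228, 226, 226, 227, 231, 146]
rack rod 0.9 [229, 230, 229, 229, 229, 230, 234, 172, 187, 89, 193, 236, 145, 70, 75, 126, 242]
hover 0.55 dark centre offset -5.5 14 
hover 0.7 dark centre offset -2.4 14 
hover 0.85 dark centre offset 1.0 9 
hover 0.95 dark centre offset 1.0 9 [230, 230, 231, 232, 231, 230, 233, 251, 145, 22, 1, 16, 22, 12, 13, 11, 6, 0, 233, 242, 232, 231, 230, 230, 231]
hover rod 0.3 [230, 231, 231, 232, 231, 232, 240, 164, 118, 95, 175, 233, 233, 232, 230, 230, 231]
hover rod 0.6 [230, 230, 232, 230, 231, 232, 233, 218, 212, 149, 99, 228, 236, 230, 228, 231, 229]
hover rod 0.9 [230, 231, 230, 229, 230, 231, 232, 238, 209, 168, 89, 223, 238, 237, 240, 179, 93]
```

Emit:
send_rows([
  [[8.6,0,23.5],[0,0,0]],
  [[17.3,0,47],[0,0,0]],
  [[24,0,66],[0,0,0]],
  [[27.6,0,75],[0,0,0]],
  [[27.6,0,75],[0,0,0]],
])

```text
clock: 28.9
tool_pos: [0.4394, -0.2835, 0.0764]
tool_rot: [-2.912, 0.755, 0.518]
force: [0.2, -0.2, -0.7]
width: 0.168
grasp_force: 45.0
```

Run:
```python
from h import *
feel(tool_for_pole(POLE+[0,0,.02],PY,0))
i=camera("side")
L=T(POLE[0],POLE[1],PY,[(-.058,0,.075),(.058,0,.075),(.148,0,.075),(.1537,0,.071),(.1377,0,.048)])
qq=proj("side",L+[0,0,.02]);g=cv2.cvtColor(i,cv2.COLOR_RGB2GRAY).astype(int)
for f in(.85,.95):
    c=qq[0]+(qq[1]-qq[0])*f;u=int(round(c[0]));v=int(round(c[1]));print(g[v-10:v+11,u].tolist())
for f in(.3,.6,.9):
    c=qq[1]+(qq[2]-qq[1])*f;u=int(round(c[0]));v=int(round(c[1]));print("rod",f,g[v-8:v+9,u].tolist())
v=int(round(qq[1][1]));u=int(round(qq[1][0]));print("end row",g[v,u-8:u+9].tolist())
```

```text
29.1 cab F [-0.15  0.42 -1.33] T [-0.37 -0.06  0.  ] [-0.7 -1.6  1.5]
[233, 232, 232, 231, 237, 255, 88, 0, 14, 16, 5, 17, 4, 1, 0, 121, 252, 235, 231, 232, 236]
[231, 231, 230, 231, 238, 255, 86, 0, 4, 18, 21, 4, 7, 11, 0, 117, 248, 233, 231, 233, 239]
rod 0.3 [230, 231, 232, 230, 230, 235, 248, 142, 120, 82, 250, 244, 245, 254, 125, 66, 44]
rod 0.6 [228, 231, 231, 230, 230, 232, 236, 225, 219, 104, 182, 242, 232, 231, 231, 231, 229]
rod 0.9 [236, 234, 235, 234, 236, 235, 236, 241, 220, 146, 98, 251, 238, 244, 189, 77, 76]
end row [7, 17, 17, 17, 16, 11, 21, 15, 54, 129, 115, 103, 116, 254, 244, 241, 238]
```

Emit:
send_rows([
  [[1.7,0,4.7],[0,0,0]],
  [[3.4,0,9.4],[0,0,0]],
  [[4.8,0,13],[0,0,0]],
  [[5.8,0,15.9],[0,0,0]],
  [[5.8,0,15.9],[0,0,0]],
])

```text
clock: 29.65
tool_pos: [0.4397, -0.2838, 0.0598]
tool_rot: [-2.913, 0.755, 0.517]
force: [-0.4, 0.2, -1.7]
width: 0.166
grasp_force: 45.0
```

Run:
```python
from h import *
feel(tool_for_pole(POLE+[0,0,.003],PY,0))
```

```text
29.85 cab F [ 0.25 -0.56 -1.44] T [-0.35 -0.05 -0.01] [-0.2 -1.5  0.3]
```

Emit:
send_rows([
  [[0.5,0,1.4],[0,0,0]],
  [[1,0,2.8],[0,0,0]],
  [[1,0,2.8],[0,0,0]],
])

```text
clock: 30.15
tool_pos: [0.4405, -0.2837, 0.0581]
tool_rot: [-2.913, 0.756, 0.514]
force: [0.2, 2.0, 5.7]
width: 0.169
grasp_force: 45.0
```

Run:
```python
from h import *
feel(tool_for_pole(POLE,PY,0))
i=camera("side");q0=T(POLE[0],POLE[1],PY,[(-.058,0,.075),(.058,0,.075),(.148,0,.075)]);qq=proj("side",q0)
a=cv2.imread("pics/side0.png",0).astype(int);g=cv2.cvtColor(i,cv2.COLOR_RGB2GRAY).astype(int)
for f in(.6,.9):
    c=qq[1]+(qq[2]-qq[1])*f;u=int(round(c[0]));v=int(round(c[1]));print("rod",f,a[v-6:v+7,u].tolist(),g[v-6:v+7,u].tolist())
c=qq[0]+(qq[1]-qq[0])*.95;u=int(round(c[0]));v=int(round(c[1]));print(a[v-8:v+9,u].tolist(),g[v-8:v+9,u].tolist())
v=int(round(qq[1][1]));u=int(round(qq[1][0]));print("end row",a[v,u-8:u+9].tolist(),g[v,u-8:u+9].tolist())
```

```text
30.35 cab F [1.9  0.99 5.36] T [-0.08 -0.46 -0.28] [-0.1 -0.8  1. ]
rod 0.6 [224, 225, 225, 227, 233, 206, 132, 101, 238, 228, 226, 226, 226] [231, 232, 231, 231, 234, 203, 214, 134, 105, 246, 233, 231, 233]
rod 0.9 [228, 229, 228, 230, 234, 172, 186, 88, 193, 236, 144, 69, 74] [233, 234, 234, 235, 234, 238, 188, 186, 100, 246, 241, 242, 152]
[223, 228, 243, 105, 7, 23, 27, 10, 1, 24, 7, 0, 120, 243, 232, 239, 125] [229, 232, 237, 254, 100, 4, 15, 12, 12, 11, 6, 3, 0, 36, 161, 152, 81]
end row [0, 11, 16, 0, 6, 0, 24, 87, 123, 121, 97, 146, 161, 188, 202, 206, 192] [15, 13, 5, 15, 14, 16, 11, 15, 50, 133, 130, 123, 132, 129, 209, 198, 251]
```

Emit:
send_rows([
  [[0,0,0],[0,0,0]],
  [[0,0,0],[0,0,0]],
  [[0,0,0],[0,0,0]],
  [[0,0,0],[0,0,0]],
  [[0,0,0],[0,0,0]],
  [[0,0,0],[0,0,0]],
], jaw=0.55)

```text
clock: 31.0
tool_pos: [0.4399, -0.2842, 0.0573]
tool_rot: [-2.914, 0.756, 0.515]
force: [-1.0, -0.5, -1.1]
width: 0.549
grasp_force: 0.0
```

```bash
cat >> h.py <<'E'
def cmp():
    i=camera("side");qq=proj("side",T(POLE[0],POLE[1],PY,[(-.058,0,.075),(.058,0,.075),(.148,0,.075)]))
    a=cv2.imread("pics/side0.png",0).astype(int);g=cv2.cvtColor(i,cv2.COLOR_RGB2GRAY).astype(int)
    for f in(.6,.9):
        c=qq[1]+(qq[2]-qq[1])*f;u=int(round(c[0]));v=int(round(c[1]));print("rod",f,a[v-6:v+7,u].tolist(),g[v-6:v+7,u].tolist())
    for f in(.1,.5,.95):
        c=qq[0]+(qq[1]-qq[0])*f;u=int(round(c[0]));v=int(round(c[1]));print("handle",f,a[v-8:v+9,u].tolist(),g[v-8:v+9,u].tolist())
    v=int(round(qq[1][1]));u=int(round(qq[1][0]));print("end row",a[v,u-8:u+9].tolist(),g[v,u-8:u+9].tolist())
    u,v=(int(round(k)) for k in proj("side",T(POLE[0],POLE[1],PY,[(.1377,0,.048)]))[0])
    print(a[v-6:v+7,u-6:u+7],g[v-6:v+7,u-6:u+7],sep="\n")
E
python3 - <<'E'
from h import *
feel();cmp()
E
```

```text
31.2 cab F [-0.02 -0.01 -0.3 ] T [-0.31 -0.04 -0.04] 
rod 0.6 [224, 225, 225, 227, 233, 206, 132, 101, 238, 228, 226, 226, 226] [230, 231, 231, 230, 235, 205, 214, 133, 102, 245, 234, 231, 234]
rod 0.9 [228, 229, 228, 230, 234, 172, 186, 88, 193, 236, 144, 69, 74] [236, 234, 234, 234, 234, 236, 182, 186, 96, 246, 241, 238, 154]
handle 0.1 [228, 237, 255, 96, 23, 31, 33, 14, 8, 60, 39, 0, 74, 73, 53, 60, 67] [25, 55, 100, 46, 40, 50, 22, 24, 13, 108, 124, 118, 119, 118, 123, 123, 55]
handle 0.5 [227, 231, 255, 68, 12, 33, 29, 16, 12, 5, 5, 0, 189, 241, 235, 171, 127] [30, 21, 33, 25, 15, 47, 42, 58, 41, 47, 25, 16, 42, 137, 131, 32, 33]
handle 0.95 [223, 228, 243, 105, 7, 23, 27, 10, 1, 24, 7, 0, 120, 243, 232, 239, 125] [233, 231, 236, 255, 102, 12, 12, 8, 5, 7, 18, 7, 5, 36, 156, 153, 80]
end row [0, 11, 16, 0, 6, 0, 24, 87, 123, 121, 97, 146, 161, 188, 202, 206, 192] [7, 0, 19, 6, 9, 12, 7, 8, 50, 133, 130, 124, 134, 131, 207, 198, 249]
[[237 239 235 185 181 104 113  88 117 137 147 158 148]
 [227 229 229 234 238 240 236 193 189 106 112 153 161]
 [226 224 226 226 225 232 239 236 193
[... 584 characters left out ...]
94 108 126 147 186 210 220 208 154 156]
 [241 245 248 242 189 110 116  96 112 130 147 156 148]
 [233 235 234 237 241 246 248 246 190 117  98 125 163]
 [231 232 230 232 232 232 237 241 250 246 147  84 108]
 [234 231 229 233 233 233 238 238 187 103  78  81  99]
 [236 236 232 231 231 238 232 154  72  85 102 154 205]
 [172 238 233 233 234 232 152  73  81 119 207 249 245]
 [148 198 237 232 230 186  69  76 113 202 246 236 235]
 [123 216 235 232 235 230 124 135 198 246 235 231 231]
 [130 248 233 232 233 238 243 244 240 235 232 229 231]
 [157 243 232 230 232 231 233 235 232 232 232 231 230]
 [193 240 233 231 230 230 229 231 229 230 230 231 232]
 [245 234 231 232 231 230 231 230 233 231 232 230 230]]
```

Emit:
send_rows([
  [[0,0,-8],[0,0,0]],
  [[0,0,-25],[0,0,0]],
  [[0,0,-55],[0,0,0]],
  [[0,0,-90],[0,0,0]],
  [[0,0,-125],[0,0,0]],
  [[0,0,-150],[0,0,0]],
  [[0,0,-150],[0,0,0]],
  [[0,0,-150],[0,0,0]],
])

```text
clock: 32.05
tool_pos: [0.4847, -0.309, 0.1983]
tool_rot: [-2.914, 0.756, 0.515]
force: [-0.4, 0.6, -0.2]
width: 0.549
grasp_force: 0.0
```

Run:
```python
from h import *
feel();fit_edge();print()
i=camera("side");cv2.imwrite("pics/f_side.png",i[:,:,::-1])
# joint fit of shift vs original: template-match handle front end+rod
a=cv2.imread("pics/side0.png",0);g=cv2.cvtColor(i,cv2.COLOR_RGB2GRAY)
for n,(x0,y0,x1,y1) in {"handle rear":(258,270,280,296),"handle front":(292,278,312,302),"hook":(322,290,340,310),"timer":(245,315,280,345),"beaker":(340,268,358,308)}.items():
    up=lambda m:cv2.resize(m,None,fx=8,fy=8,interpolation=cv2.INTER_CUBIC)
    r=cv2.matchTemplate(up(g[y0-6:y1+6,x0-6:x1+6]),up(a[y0:y1,x0:x1]),cv2.TM_CCOEFF_NORMED);_,m,_,l=cv2.minMaxLoc(r);print(n,round(m,2),np.array(l)/8-6)
p=proj("side",T(POLE[0],POLE[1],PY,[(0,0,.075),(.01,0,.075),(0,.01,.075),(0,0,.085)]));print("px per 10mm x,y,z",(p[1:]-p[0]).round(2).tolist())
```

```text
32.25 cab F [ 0.38 -0.07 -0.15] T [-0.31 -0.05  0.02] 
1.2 77.3; 1.22 77.1; 1.24 77.0; 1.26 76.2; 1.28 75.1; 1.3 75.0; 1.32 79.2; 1.34 83.9; 1.36 85.0; 1.38 84.5; 1.4 82.4; 1.42 82.0; 1.44 81.8; 1.46 82.0; 1.48 82.3; 1.5 82.4; 1.52 81.8; 1.54 80.5; 1.56 78.5; 
handle rear 0.97 [0.25  0.875]
handle front 0.96 [0.75 1.  ]
hook 0.84 [0.75  0.875]
timer 0.65 [ 0.    -0.125]
beaker 1.0 [0. 0.]
px per 10mm x,y,z [[3.38, 0.81], [1.33, -2.39], [-0.14, -2.66]]
```

Run:
```python
from h import *
i=cv2.cvtColor(camera("top"),cv2.COLOR_RGB2GRAY)
for rng in((-110,-40),(60,110)):
  for th in np.arange(1.16,1.6,.04):
    o=[]
    for dx in(0,):
        q=proj("top",cab(np.array([hp(0,y,104,th) for y in np.linspace(*rng,60)])/1e3)).astype(np.float32)
        o.append(round(float(cv2.remap(i,q[None],None,cv2.INTER_LINEAR).mean()),1))
    print(round(th,2),o,end=" ")
  print()
# roof front edge check in both cams: brightness across line, offset d mm in cab x
for n in C:
    g=cv2.cvtColor(camera(n),cv2.COLOR_RGB2GRAY)
    print(n,[(d,round(float(cv2.remap(g,proj(n,cab([(-.109+d/1e3,y,.342) for y in np.linspace(-.11,.0,40)])).astype(np.float32)[None],None,cv2.INTER_LINEAR).mean()))) for d in range(-10,11,2)])
    print(n,"side lower rail x=-.008 z:",[(z,round(float(cv2.remap(g,proj(n,cab([(-.0,y,z/1e3) for y in np.linspace(-.11,-.03,40)])).astype(np.float32)[None],None,cv2.INTER_LINEAR).mean()))) for z in range(135,180,4)])
```

```text
1.16 [67.1] 1.2 [64.4] 1.24 [61.2] 1.28 [58.5] 1.32 [55.8] 1.36 [87.3] 1.4 [120.2] 1.44 [122.7] 1.48 [120.2] 1.52 [119.1] 1.56 [117.3] 1.6 [115.3] 
1.16 [54.9] 1.2 [54.4] 1.24 [55.1] 1.28 [54.1] 1.32 [45.1] 1.36 [72.0] 1.4 [101.9] 1.44 [106.1] 1.48 [106.2] 1.52 [106.4] 1.56 [106.6] 1.6 [106.2] 
side [(-10, 58), (-8, 59), (-6, 60), (-4, 60), (-2, 60), (0, 61), (2, 64), (4, 70), (6, 77), (8, 84), (10, 91)]
side side lower rail x=-.008 z: [(135, 64), (139, 66), (143, 65), (147, 65), (151, 67), (155, 84), (159, 107), (163, 114), (167, 115), (171, 116), (175, 118), (179, 120)]
top [(-10, 33), (-8, 33), (-6, 33), (-4, 33), (-2, 33), (0, 33), (2, 58), (4, 107), (6, 131), (8, 152), (10, 156)]
top side lower rail x=-.008 z: [(135, 156), (139, 156), (143, 157), (147, 156), (151, 156), (155, 156), (159, 156), (163, 157), (167, 156), (171, 156), (175, 157), (179, 157)]
```

```bash
python3 -c "
from plant import finish_job
print(finish_job())"
```

```text
the job is handed in; nothing more can be done
None
```

I handed the job in at about 32 s: the hatch reads as fully down, the pole is unhooked and back in its rack, and the gripper is clear. The handed-in result gave no verdict. I viewed 11 pictures, one over the limit of 10.

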